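Wash the palm brushes in the rail-mounted carrier

TASK

Bring the empty brush carrier back along its rail to the blue loading station and stand every palm brush from the bench in it, bristles down on the tray floor, one to a compartment. Push the loaded carrier on to the white washing station, slide the orange flow grip to the green marker, leave it there for at least ten seconds and then slide it fully closed again. Finally push the carrier on to the yellow draining station and leave it there with all the brushes standing in it, without shifting the soap bar or the thread spool among the brushes.

Things in the scene. Friction and masses are not known exactly. Their poses are not given: they have to be found in the camera images.
- b0_mid (a point): centre (half-way up) of a palm brush, dark bristles. Brush: 62 mm tall in all, standing bristles down; the lower 22 mm is a round red base 48 mm in diameter with its bristles below, above it a round upright handle 26 mm in diameter, 40 mm high. Own z axis up when upright. About 120 g. Some brushes may be absent (None from the start).
- b1_mid (a point): centre (half-way up) of a palm brush, white bristles. Brush: 62 mm tall in all, standing bristles down; the lower 22 mm is a round red base 48 mm in diameter with its bristles below, above it a round upright handle 26 mm in diameter, 40 mm high. Own z axis up when upright. About 120 g. Some brushes may be absent (None from the start).
- b2_mid (a point): centre (half-way up) of a palm brush, dark bristles. Brush: 62 mm tall in all, standing bristles down; the lower 22 mm is a round red base 48 mm in diameter with its bristles below, above it a round upright handle 26 mm in diameter, 40 mm high. Own z axis up when upright. About 120 g. Some brushes may be absent (None from the start).
- b3_mid (a point): centre (half-way up) of a palm brush, white bristles. Brush: 62 mm tall in all, standing bristles down; the lower 22 mm is a round red base 48 mm in diameter with its bristles below, above it a round upright handle 26 mm in diameter, 40 mm high. Own z axis up when upright. About 120 g. Some brushes may be absent (None from the start).
- carrier_mid (a point): white carrier tray, 144 x 144 mm, riding on the rail: this point is the centre of its inner floor (45 mm above the bench). Own y axis runs along the rail from the loading to the draining station, x across it, z up. Walls and one cross of dividers are 5 mm thick and rise 18 mm above the floor, making four open compartments of 64 mm square, centres at x = +-35, y = +-35 mm from this point.
- carrier_grip (a point): upright black handle post of the carrier (red band near its top), 18 mm in diameter, fixed to the carrier's end 102 mm from the tray's centre on the loading-station side (its own -y). This point is on its axis, 50 mm above the tray's inner floor and 23 mm below its top; the post is free for the upper 64 mm.
- carrier (a joint): travel of the carrier along its rail in m: 0 = at the blue loading station, 0.12 = at the white washing station, 0.24 = at the yellow draining station. A weighted wheel draws it into each station: it pulls towards the nearest station with up to about 4 N; push past half-way and it goes on to the next. It stays when let go.
- st_load (a point): blue-edged loading station on the rail: where carrier_mid is when the carrier is there
- st_wash (a point): white-edged washing station, beside the green spray pipe (which stands behind the rail, 130 mm tall): where carrier_mid is when the carrier is there
- st_drain (a point): yellow-edged draining station: where carrier_mid is when the carrier is there
- flow_grip (a point): orange grip of the rinse-flow slide on a grey box (box top 40 mm above the bench, box 210 x 70 mm; at the left or the right of the bench). Grip 20 mm along its track, 28 mm across, 40 mm tall standing on the box; this point is 22 mm above the grip's foot, in its middle. Own x axis points along the track, away from the closed end (and away from the robot). Stays where left; about 1.5 N to move.
- flow (a joint): position of the orange grip in m: 0 = fully closed (end nearest the robot), up to 0.11 = fully open
- marker: green clip across the grey box marking the washing flow: the grip is on the mark when its middle is level with the clip along the track. Origin at the bench level under the clip, x axis along the track.
- soap: bystander: green soap bar 65 x 42 x 24 mm lying among the brushes; leave alone. Origin: centre of its underside.
- spool: bystander: pale thread spool, 48 mm wide, 38 mm tall, standing among the brushes; leave alone. Origin: centre of its underside.
Mind the look-alikes: they are no part of the job. Leave any red look-alike of the part that bears flow_grip alone.

How it is judged:
By the outcome, as a careful person would: the job done as asked, in the order asked, and still so for the second after the job is handed in, with the robot touching nothing.
Of brush0, brush1, brush2, brush3 only 2 to 4 are there at a start; the rules pass over those that are not, and their reading is None.
At some moment in a run one of brush0, brush1, brush2, brush3 may be knocked a few centimetres aside while the robot is not near it.
Once in a run the grip may slacken for a moment while it holds something.
It also fails if it takes over 208 s, if anything falls off the work surface, if the arm or the gripper's body presses on something with over 40 N, if the wrist force passes 120 N, or if a joint passes its speed limit or range.

ROBOT

A 7-joint arm with a two-finger parallel gripper is mounted at the origin on the work surface. World frame = base frame: x ahead of the robot, y to its left, z up, the work surface at z = 0. Lengths are in m, angles in rad, forces in N, time in s.
With the tool pointing down it reaches from about 0.4 to 0.85 m from the base axis. Payload 10.4 kg.
Tool frame: the origin (TCP) lies midway between the tips of the shut fingers; the grasp point (between the pads) lies 19 mm behind it; z points along the fingers, y is the line along which they close (so a half turn about z gives the same grasp; the last joint's range is limited). The gripper opens to 85 mm and grips with 20 to 120 N. Pads are 22 mm wide; open, the fingers measure 114 mm over their backs; the gripper's body (76 mm by 85 mm) begins 54 mm behind the grasp point. The pads swing forward as they close: fully open they stand 13 mm farther back than shut.
Start: joints at [1.287, 0.332, -0.065, 1.46, 0.022, 1.35, -0.088], TCP at [0.161, -0.604, 0.231] pointing down, gripper open.
Joint ranges: [-2.6, 2.6], [-0.5, 2.12], [-1.47, 1.34], [0.16, 2.42], [-1.27, 4.41], [0.06, 2.06], [-2.6, 2.6]. Speed limits (rad/s): [2.22, 2.22, 2.79, 2.79, 3.14, 3.14, 3.14].

INTERFACE

Orientations are given as a unit quaternion [x, y, z, w].
In Python, from workcell import get_obs, camera, camera_params, hand_in gives the robot as it stands.
- The arm moves only by the tool carry_out, never from a script. Its argument "commands" is a list that holds one entry, the list of rows, each a list of 6 numbers: the shift along the tool's x, y, z in units of 40 mm (1.0 is 40 mm), then the turn, a rotation vector about the tool's x, y, z in units of 6 degrees (1.0 is 6 degrees). In form: [[[x, y, z, ax, ay, az], ...]]. A call has 1 to 20 rows; each row shifts and turns the commanded pose from where the row before left it, along the tool's axes as they then stand; what a row does not reach is not made up. A row lasts 1/12 s, in which the tool goes at most 41.7 mm and 7.16 degrees, less where a joint would pass 70% of its speed; a pose out of reach is approached as far as the arm can. A call is refused whole if a number of a shift passes 1 or a number of a turn 1, either way. A call with a gripper value outside its range is refused whole. "hand" is the closure, from -1 (fully open) to 1 (shut), set as the call begins (left out, the last holds). The fingers move at their own pace and stop on an object; "force" is the grip in N (left out, the last holds). Time passes only in rows, so rows that do not move let the fingers close. It gives the time, the measured TCP pose, the force, the opening and the grip force at its end, in the units of the state.
- get_obs(): the state, without advancing time (a new reading comes with each control period).
- camera(name): name is "side" or "top"; returns the picture (480x640x3 uint8, red, green, blue); there is no depth.
- camera_params(name): a dict with "mtx" (3x3 intrinsics, pixels), "R" (3x3) and "t" (3): a world point X has camera coordinates R X + t. Camera axes: x right, y down, z forward; pixel columns grow to the right and rows downward; lengths in m; the calibration is good to about 2 mm. A picture is of the moment at which its call begins. camera_params takes no time and is no camera call.
- hand_in(): hands the job in; it is judged then, once.
The state is a dict: "clock": time; "joint_pos": joint angles; "joint_velocities": joint speeds; "tau": joint torques, N m; "position": TCP position; "ee_rot": TCP orientation; "ft_force": force on the tool from outside, world axes, zero at the start; "torque": the same for the moment, N m; "grip_width": opening from 0.0 (shut) to 1.0 (fully open); "grasp_force": force on a finger pad.
Only numpy, scipy, OpenCV 4.12 (cv2) and the standard library are available. Lean on these libraries where they do the work, as an engineer would, in place of code of your own. Each camera call takes 0.05 s, during which the arm holds its last target. There are 200 camera calls.

## Working session

There is one attempt and no reset: what is moved stays moved. The work goes in short steps, Python scripts to look and compute and a tool call to move; the robot and the scene stay as the last step left them, time stands still between calls to the robot, and variables do not carry over. Pictures are saved under pics/ and viewed, at most 14 in all, crops included, and the job is handed in when it is done.

Besides the shell and the picture viewer there is one more tool, called after "Request:" as name(argument=value, ...), one argument or row to a line, values as JSON. carry_out: Moves the arm, as the interface text tells. Its arguments: {"type":"object","properties":{"commands":{"type":"array"},"hand":{"type":"number"},"force":{"type":"number"}},"required":["commands"]}

```bash
mkdir -p pics; ls
cat > h.py <<'E'
import numpy as np, cv2
from workcell import get_obs, camera, camera_params, hand_in
def snap(n,f):
    im=camera(n); cv2.imwrite('pics/'+f,im[:,:,::-1]); return im
def ray(n,u,v,z):
    p=camera_params(n);M=np.array(p['mtx']);R=np.array(p['R']);t=np.array(p['t']).ravel()
    c=-R.T@t; d=R.T@np.linalg.inv(M)@np.array([u,v,1.]); return c+d*(z-c[2])/d[2]
def proj(n,X):
    p=camera_params(n);q=np.array(p['mtx'])@(np.array(p['R'])@np.array(X)+np.array(p['t']).ravel());return q[:2]/q[2]
E
python3 - <<'E'
from h import *
o=get_obs();print(o)
for n in('top','side'):
    snap(n,n+'0.png');p=camera_params(n);print(n,-np.array(p['R']).T@np.array(p['t']).ravel(),p['mtx'])
E
```

```text
pics
{'clock': 0.0, 'joint_pos': array([ 1.28738311,  0.33285779, -0.06467471,  1.46099226,  0.02158574,
        1.34989658, -0.08849434]), 'joint_velocities': array([ 5.73608938e-04,  2.22763407e-05,  7.95813751e-04, -1.24030088e-03,
       -9.65891595e-04, -4.67665719e-04,  2.33848513e-03]), 'tau': array([-2.03128837e-05, -6.25440574e+01,  4.95010579e-02, -3.91603768e+01,
        1.62957399e-02,  9.94862407e-03,  3.03929630e-05]), 'position': array([ 0.16104743, -0.60348347,  0.23050034]), 'ee_rot': array([ 9.91508793e-01,  1.30037611e-01, -1.26667723e-04, -7.18527850e-04]), 'ft_force': array([-0.5376343 , -0.39258754, -0.7007606 ]), 'torque': array([0.06710013, 0.01334976, 0.0205788 ]), 'grasp_force': 0.0, 'grip_width': 0.9987591581735757}
top [0.222606   0.02445834 1.27982606] [[558.9848759    0.         321.20461684]
 [  0.         558.9848759  238.86963993]
 [  0.           0.           1.        ]]
side [0.11868934 0.73532265 0.660427  ] [[501.61246937   0.         316.18050473]
 [  0.         501.61246937 229.79765446]
 [  0.           0.           1.        ]]
```

View pics/top0.png

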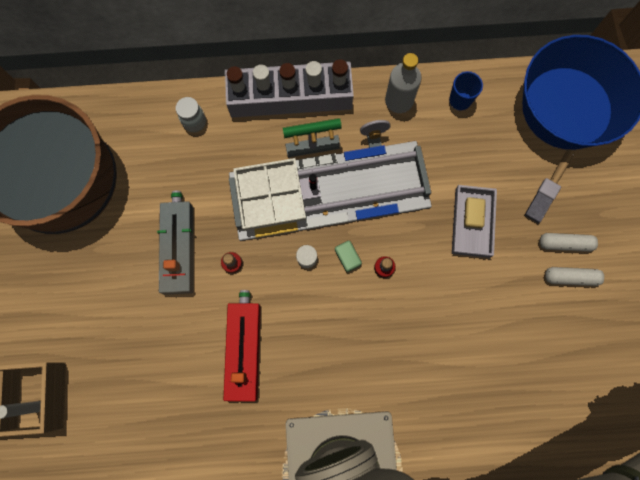

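View pics/side0.png

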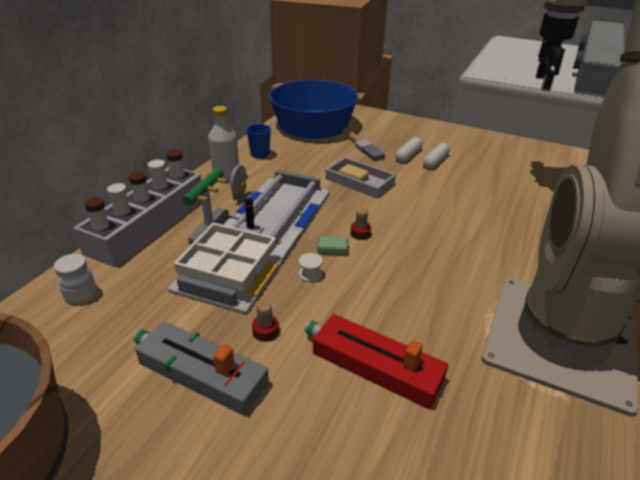

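The top view shows the carrier at the yellow end of the rail, with its post at (313,183). There are two brushes at (231,262) and (385,267), with the spool at (307,257) and the soap at (348,256) between them. The grey flow box is at (176,247) with its grip at (170,266) and green clip at row ~231. The red look-alike box is at (241,352).

```bash
cat > m.py <<'E'
from h import *
def blobs(im,lo,hi,mn=15):
    hsv=cv2.cvtColor(im,cv2.COLOR_RGB2HSV); m=cv2.inRange(hsv,np.array(lo),np.array(hi))
    n,l,s,c=cv2.connectedComponentsWithStats(m)
    return [(c[i].round(1),s[i].tolist()) for i in range(1,n) if s[i,4]>=mn]
E
python3 - <<'E'
from m import *
T=cv2.imread('pics/top0.png')[:,:,::-1].copy();S=cv2.imread('pics/side0.png')[:,:,::-1].copy()
for nm,lo,hi in(('red',(0,170,60),(4,255,255)),('orange',(5,190,130),(14,255,255)),('blue',(105,150,80),(125,255,255)),('green',(55,120,40),(80,255,255)),('yellow',(20,180,130),(30,255,255))):
    for n,im in(('top',T),('side',S)):
        for c,s in blobs(im,lo,hi):
            print(nm,n,c,s,ray(n,*c,{'red':.015,'orange':.08,'blue':.03,'green':.045,'yellow':.03}[nm]).round(4))
a=cv2.resize(T[120:300,140:440],None,fx=2.6,fy=2.6,interpolation=cv2.INTER_CUBIC)
cv2.imwrite('pics/c1.png',a[:,:,::-1])
a=cv2.resize(S[150:410,120:400],None,fx=2.3,fy=2.3,interpolation=cv2.INTER_CUBIC)
cv2.imwrite('pics/c2.png',a[:,:,::-1])
E
```

```text
red top [232.8 263.6] [222, 253, 20, 19, 129] [0.4649 0.2143 0.015 ]
red top [382.9 268. ] [375, 257, 20, 20, 147] [ 0.43   -0.1286  0.015 ]
red top [241.3 351.4] [224, 303, 35, 99, 2734] [0.2657 0.2027 0.015 ]
red side [359.7 229.1] [352, 223, 18, 11, 107] [ 0.4347 -0.1272  0.015 ]
red side [379.  359.8] [313, 314, 135, 94, 5344] [0.2643 0.1996 0.015 ]
red side [264.4 327.6] [253, 317, 25, 18, 217] [0.4672 0.2246 0.015 ]
red side [234.6 372.5] [226, 363, 18, 22, 53] [0.4587 0.3285 0.015 ]
orange top [236.6 377. ] [231, 373, 12, 9, 107] [0.2119 0.2054 0.08  ]
orange side [413.3 347.6] [405, 341, 17, 14, 146] [0.2119 0.208  0.08  ]
orange side [222.5 352.1] [215, 345, 17, 15, 138] [0.4615 0.3466 0.08  ]
blue top [571.4 102.4] [524, 35, 116, 111, 5319] [ 0.7997 -0.6211  0.03  ]
blue top [465.8  92. ] [454, 78, 28, 21, 91] [ 0.8456 -0.3696  0.03  ]
blue top [364.6 152.6] [345, 146, 40, 14, 306] [ 0.7072 -0.11    0.03  ]
blue top [376.6 211.4] [356, 204, 42, 16, 351] [ 0.5609 -0.1249  0.03  ]
blue side [326.5  97.2] [269, 81, 88, 32, 1329] [ 0.8339 -0.7843  0.03  ]
blue side [266.7 130.3
[... 350 characters left out ...]
6.2 194.4] [172, 193, 10, 4, 30] [0.6306 0.3343 0.045 ]
green top [244.3 294. ] [240, 293, 10, 3, 29] [0.3889 0.1869 0.045 ]
green side [201.3 186.8] [183, 168, 40, 38, 420] [ 0.8243 -0.0728  0.045 ]
green side [310.1 327.4] [307, 322, 8, 13, 48] [0.3839 0.2131 0.045 ]
green side [138.9 335.4] [135, 330, 10, 13, 48] [0.6228 0.3566 0.045 ]
green side [193.3 336.3] [190, 333, 8, 8, 28] [0.5434 0.3177 0.045 ]
green side [169.  363.3] [165, 356, 10, 16, 54] [0.5419 0.3789 0.045 ]
yellow top [410.4  59.7] [404, 54, 14, 13, 139] [ 0.9419 -0.2443  0.03  ]
yellow side [219.  108.5] [214, 107, 12, 4, 42] [ 1.0986 -0.5245  0.03  ]
yellow side [265.5 278.9] [255, 264, 22, 31, 75] [0.5231 0.1282 0.03  ]
```

View pics/c1.png

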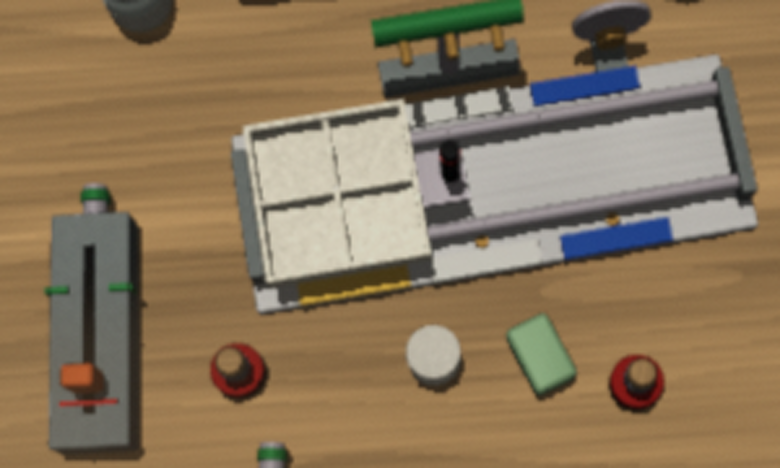

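View pics/c2.png

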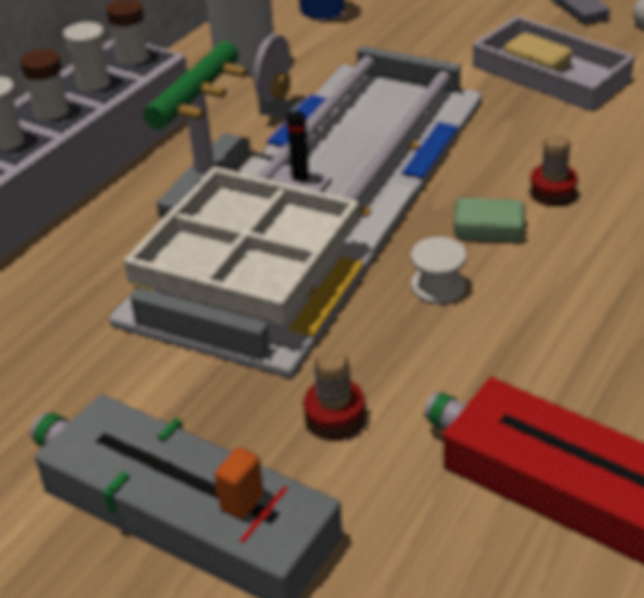

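The crops confirm the details: carrier against the drain end, post top at crop (451,145) in the top view, and a red line just on the robot side of the orange grip. Next I'll turn these into world positions.

```bash
cat >> m.py <<'E'
from scipy.spatial.transform import Rotation as Ro
def go(p,yaw=None):
    "units to target in current tool frame; yaw = world angle (deg) of tool x"
    o=get_obs();R=Ro.from_quat(o['ee_rot']);x=R.as_matrix()[:,0];cy=np.degrees(np.arctan2(x[1],x[0]))
    print('pos',o['position'].round(4),'yaw',cy.round(2),'tiltz',R.as_matrix()[:,2].round(4),'t',round(o['clock'],2),'grip',round(o['grip_width'],3),round(o['grasp_force'],1),'F',o['ft_force'].round(1))
    if yaw is not None: print('turn z units',round(-(yaw-cy)/6,3))
    yy=cy if yaw is None else yaw;a=np.radians(yy);d=np.array(p)-o['position']
    print('shift(after turn) units',(np.array([d[:2]@[np.cos(a),np.sin(a)],d[:2]@[np.sin(a),-np.cos(a)],-d[2]])/.04).round(3))
E
python3 - <<'E'
from m import *
def T(x,y,z):return ray('top',140+x/2.6,120+y/2.6,z).round(4)
def S(x,y,z):return ray('side',120+x/2.3,150+y/2.3,z).round(4)
print('tray',[T(*c,.063) for c in((245,128),(405,102),(432,252),(268,282))])
print('post',T(451,146,.118),S(297,116,.118))
print('stripe',T(585,86,.012),T(617,238,.012),'yel',T(355,287,.012))
print('base',T(238,372,.022),T(637,382,.022),'s',S(335,400,.022),S(555,180,.022))
print('htop',T(231,360,.062),T(642,372,.062),'s',S(332,363,.062),S(557,146,.062))
print('grip top',T(80,372,.08),S(239,459,.08),'clip',T(57,291,.042),T(120,287,.042),S(117,488,.042),S(171,428,.042))
print('redline',T(61,403,.041),T(118,401,.041),'slot',T(90,246,.04),T(90,412,.04),'box',T(50,215,.04),T(133,212,.04),T(135,448,.04),T(50,450,.04))
print('pipe',T(375,30,.13),T(522,12,.13))
print('spool',T(434,350,.038),'soap',T(542,354,.024))
go([.64,.03,.2],95.8)
E
```

```text
tray [array([0.6756, 0.1959, 0.063 ]), array([0.6896, 0.0533, 0.063 ]), array([0.5506, 0.0384, 0.063 ]), array([0.534 , 0.1812, 0.063 ])]
post [0.6266 0.0158 0.118 ] [0.622  0.0217 0.118 ]
stripe [ 0.7129 -0.1128  0.012 ] [ 0.5653 -0.1287  0.012 ] yel [0.5368 0.1101 0.012 ]
base [0.465  0.2161 0.022 ] [ 0.431  -0.1328  0.022 ] s [0.4661 0.2217 0.022 ] [ 0.4293 -0.1225  0.022 ]
htop [0.4681 0.2156 0.062 ] [ 0.4326 -0.1329  0.062 ] s [0.4656 0.2232 0.062 ] [ 0.4295 -0.1211  0.062 ]
grip top [0.4633 0.3395 0.08  ] [0.4624 0.3417 0.08  ] clip [0.5446 0.3688 0.042 ] [0.5442 0.3136 0.042 ] [0.5429 0.3742 0.042 ] [0.5443 0.3145 0.042 ]
redline [0.4451 0.3665 0.041 ] [0.4433 0.3174 0.041 ] slot [0.584  0.3399 0.04  ] [0.4356 0.3419 0.04  ] box [0.6151 0.375  0.04  ] [0.6126 0.3013 0.04  ] [0.4017 0.3038 0.04  ] [0.4052 0.3765 0.04  ]
pipe [0.7304 0.0732 0.13  ] [ 0.7377 -0.0525  0.13  ]
spool [0.4691 0.0427 0.038 ] soap [ 0.4615 -0.0516  0.024 ]
pos [ 0.1611 -0.6035  0.2306] yaw 14.95 tiltz [-4.0e-04  1.2e-03 -1.0e+00] t 0.1 grip 1.007 0.0 F [0.5 0.1 0.6]
turn z units -13.476
shift(after turn) units [14.548 13.512  0.765]
```

Request:
carry_out(
  commands=[
    [[0, 0, 0, 0, 0, -0.965], [0, 0, 0, 0, 0, -0.965], [0, 0, 0, 0, 0, -0.965], [0, 0, 0, 0, 0, -0.965], [0, 0, 0, 0, 0, -0.965], [0, 0, 0, 0, 0, -0.965], [0, 0, 0, 0, 0, -0.965], [0, 0, 0, 0, 0, -0.965], [0, 0, 0, 0, 0, -0.965], [0, 0, 0, 0, 0, -0.965], [0, 0, 0, 0, 0, -0.965], [0, 0, 0, 0, 0, -0.965], [0, 0, 0, 0, 0, -0.965], [0, 0, 0, 0, 0, -0.965]],
  ],
  hand=-1,
)

```text
clock: 1.27
position: [0.161, -0.6037, 0.2308]
ee_rot: [0.667, 0.745, 0.0, -0.0]
ft_force: [-0.3, 0.5, 0.2]
grip_width: 1.001
grasp_force: 0.0
```

Request:
carry_out(
  commands=[
    [[0.7, 0.65, 0.03, 0, 0, 0], [0.7, 0.65, 0.03, 0, 0, 0], [0.7, 0.65, 0.03, 0, 0, 0], [0.7, 0.65, 0.03, 0, 0, 0], [0.7, 0.65, 0.03, 0, 0, 0], [0.7, 0.65, 0.03, 0, 0, 0], [0.7, 0.65, 0.03, 0, 0, 0], [0.7, 0.65, 0.03, 0, 0, 0], [0.7, 0.65, 0.03, 0, 0, 0], [0.7, 0.65, 0.03, 0, 0, 0], [0.7, 0.65, 0.03, 0, 0, 0], [0.7, 0.65, 0.03, 0, 0, 0], [0.7, 0.65, 0.03, 0, 0, 0], [0.7, 0.65, 0.03, 0, 0, 0], [0.7, 0.65, 0.03, 0, 0, 0], [0.7, 0.65, 0.03, 0, 0, 0], [0.7, 0.65, 0.03, 0, 0, 0], [0.7, 0.65, 0.03, 0, 0, 0], [0.7, 0.65, 0.03, 0, 0, 0], [0.7, 0.65, 0.03, 0, 0, 0]],
  ],
)

```text
clock: 2.93
position: [0.6205, 0.0088, 0.2067]
ee_rot: [0.669, 0.743, -0.0, -0.0]
ft_force: [0.1, -0.6, 1.2]
grip_width: 1.004
grasp_force: 0.0
```

```bash
python3 -c "
from m import *
go([.6235,.017,.077],96)"
```

```text
pos [0.6205 0.0088 0.2067] yaw 95.97 tiltz [-7.e-04 -3.e-04 -1.e+00] t 2.93 grip 1.004 0.0 F [ 0.1 -0.6  1.2]
turn z units -0.006
shift(after turn) units [0.197 0.097 3.244]
```

Request:
carry_out(
  commands=[
    [[0.1, 0.05, 0.4, 0, 0, 0], [0.1, 0.05, 0.4, 0, 0, 0], [0, 0, 0.4, 0, 0, 0], [0, 0, 0.4, 0, 0, 0], [0, 0, 0.4, 0, 0, 0], [0, 0, 0.4, 0, 0, 0], [0, 0, 0.4, 0, 0, 0], [0, 0, 0.4, 0, 0, 0], [0, 0, 0, 0, 0, 0]],
  ],
)

```text
clock: 3.68
position: [0.6208, 0.0154, 0.0757]
ee_rot: [0.669, 0.743, -0.002, -0.002]
ft_force: [0.2, -0.9, -1.4]
grip_width: 1.002
grasp_force: 0.0
```

Request:
carry_out(
  commands=[
    [[0, 0, 0, 0, 0, 0], [0, 0, 0, 0, 0, 0], [0, 0, 0, 0, 0, 0], [0, 0, 0, 0, 0, 0], [0, 0, 0, 0, 0, 0], [0, 0, 0, 0, 0, 0], [0, 0, 0, 0, 0, 0], [0, 0, 0, 0, 0, 0], [0, 0, 0, 0, 0, 0], [0, 0, 0, 0, 0, 0]],
  ],
  hand=1,
  force=60,
)

```text
clock: 4.52
position: [0.6252, 0.016, 0.0804]
ee_rot: [0.669, 0.743, 0.002, 0.002]
ft_force: [10.6, 0.8, -2.2]
grip_width: 0.192
grasp_force: 59.0
```

Request:
carry_out(
  commands=[
    [[-0.3, 0.04, 0, 0, 0, 0], [-0.3, 0.04, 0, 0, 0, 0], [-0.3, 0, 0, 0, 0, 0], [-0.3, 0, 0, 0, 0, 0], [-0.3, 0, 0, 0, 0, 0], [-0.3, 0, 0, 0, 0, 0], [-0.3, 0, 0, 0, 0, 0], [-0.3, 0, 0, 0, 0, 0], [-0.3, 0, 0, 0, 0, 0], [-0.3, 0, 0, 0, 0, 0], [-0.3, 0, 0, 0, 0, 0], [-0.3, 0, 0, 0, 0, 0], [-0.3, 0, 0, 0, 0, 0], [-0.3, 0, 0, 0, 0, 0], [-0.3, 0, 0, 0, 0, 0], [-0.3, 0, 0, 0, 0, 0], [-0.3, 0, 0, 0, 0, 0], [-0.3, 0, 0, 0, 0, 0], [-0.3, 0, 0, 0, 0, 0], [-0.25, 0, 0, 0, 0, 0]],
  ],
)

```text
clock: 6.18
position: [0.6505, -0.2222, 0.0804]
ee_rot: [0.67, 0.743, -0.001, 0.0]
ft_force: [-7.0, 0.9, 8.3]
grip_width: 0.195
grasp_force: 60.2
```

Request:
carry_out(
  commands=[
    [[0, 0, 0, 0, 0, 0], [0, 0, 0, 0, 0, 0], [0, 0, 0, 0, 0, 0], [0, 0, 0, 0, 0, 0], [0, 0, 0, 0, 0, 0]],
  ],
)

```text
clock: 6.6
position: [0.6504, -0.2217, 0.0804]
ee_rot: [0.669, 0.743, -0.001, 0.0]
ft_force: [-6.6, -0.9, 8.2]
grip_width: 0.197
grasp_force: 60.3
```

```bash
python3 -c "
from m import *
go([.648,-.222,.077],96)"
```

```text
pos [ 0.6504 -0.2217  0.0804] yaw 95.94 tiltz [-8.0e-04 -1.5e-03 -1.0e+00] t 6.6 grip 0.197 60.3 F [-6.6 -0.9  8.2]
turn z units -0.009
shift(after turn) units [-0.002 -0.061  0.086]
```

Request:
carry_out(
  commands=[
    [[0, 0, 0, 0, 0, 0], [0, 0, 0, 0, 0, 0], [0, 0, 0, 0, 0, 0], [0, 0, 0, 0, 0, 0], [0, 0, 0, 0, 0, 0], [0, 0, 0, 0, 0, 0], [0, 0, 0, 0, 0, 0], [0, 0, -0.7, 0, 0, 0], [0, 0, -0.7, 0, 0, 0], [0, 0, -0.7, 0, 0, 0], [0, 0, -0.7, 0, 0, 0], [0, 0, -0.7, 0, 0, 0], [-0.5, -0.8, 0, 0, 0, 0], [-0.5, -0.8, 0, 0, 0, 0], [-0.5, -0.8, 0, 0, 0, 0], [-0.5, -0.8, 0, 0, 0, 0], [0, 0, 0, 0, 0, 0]],
  ],
  hand=-1,
)

```text
clock: 8.02
position: [0.526, -0.3211, 0.2193]
ee_rot: [0.673, 0.74, -0.003, 0.0]
ft_force: [-0.0, -1.4, 0.0]
grip_width: 1.0
grasp_force: 0.0
```

Run:
```python
from m import *
T=snap('top','top1.png');S=snap('side','side1.png')
a=cv2.resize(T[110:310,190:440],None,fx=2.4,fy=2.4,interpolation=cv2.INTER_CUBIC)
b=cv2.resize(S[150:350,120:400],None,fx=1.4,fy=1.4,interpolation=cv2.INTER_CUBIC)
cv2.imwrite('pics/c3.png',a[:,:,::-1])
for n,im in(('top',T),('side',S)):
    for c,s in blobs(im,(0,170,60),(4,255,255),60): print(n,c,s)
go([.44,-.13,.2],96)
```

```text
top [232.8 264. ] [222, 253, 20, 20, 137]
top [383.  268.3] [375, 257, 20, 20, 151]
top [241.4 351.4] [224, 303, 36, 99, 2756]
side [359.8 229.2] [352, 223, 18, 11, 109]
side [379.2 360. ] [313, 314, 135, 94, 5386]
side [264.4 327.6] [253, 317, 25, 18, 219]
pos [ 0.5306 -0.3155  0.2196] yaw 95.79 tiltz [-2.0e-04 -1.1e-03 -1.0e+00] t 8.12 grip 1.0 0.0 F [-0.2  0.9 -0.4]
turn z units -0.036
shift(after turn) units [ 4.848 -1.768  0.49 ]
```

View pics/c3.png

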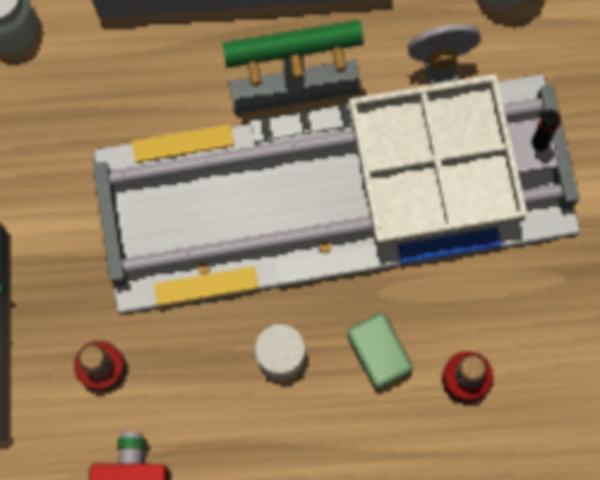

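The carrier is now at the blue loading station, with its tray corners in the crop at (350,100), (497,77), (523,215) and (378,241). Both brushes are undisturbed.

Run:
```python
from m import *
def T(x,y,z):return ray('top',190+x/2.4,110+y/2.4,z).round(4)
print([T(*c,.063) for c in((350,100),(497,77),(523,215),(378,241))], np.mean([T(*c,.063) for c in((350,100),(497,77),(523,215),(378,241))],0),T(436,162,.063))
print('A',ray('top',385,267,.015),T(473,364,.062),'B',ray('top',232,263,.015),T(94,356,.062))
im=camera('top');hsv=cv2.cvtColor(im,cv2.COLOR_RGB2HSV)
m=cv2.inRange(hsv,np.array((0,130,30)),np.array((6,255,255)))|cv2.inRange(hsv,np.array((174,130,30)),np.array((180,255,255)))
for x0,y0 in((385,267),(232,263)):
    s=m[y0-18:y0+18,x0-18:x0+18]; p=cv2.findNonZero(s); (c,r)=cv2.minEnclosingCircle(p); print(c[0]+x0-18,c[1]+y0-18,r,ray('top',c[0]+x0-18,c[1]+y0-18,.015))
go([.431,-.131,.12],96)
```

```text
[array([ 0.7015, -0.0403,  0.063 ]), array([ 0.7148, -0.1839,  0.063 ]), array([ 0.5745, -0.1944,  0.063 ]), array([ 0.559 , -0.0557,  0.063 ])] [ 0.63745  -0.118575  0.063   ] [ 0.6329 -0.1172  0.063 ]
A [ 0.43194888 -0.13364271  0.015     ] [ 0.4358 -0.1335  0.062 ] B [0.46641293 0.21612341 0.015     ] [0.4683 0.2149 0.062 ]
384.5 266.5 10.12432861328125 [ 0.43318851 -0.13261116  0.015     ]
231.0 262.0 10.198139190673828 [0.46891259 0.21833396 0.015     ]
pos [ 0.5319 -0.3137  0.2196] yaw 95.95 tiltz [ 4.e-04 -2.e-04 -1.e+00] t 8.17 grip 0.995 0.0 F [ 0.3  1.5 -0.1]
turn z units -0.008
shift(after turn) units [ 4.806 -2.031  2.49 ]
```

Request:
carry_out(
  commands=[
    [[0.68, -0.28, 0, 0, 0, 0], [0.68, -0.28, 0, 0, 0, 0], [0.68, -0.28, 0, 0, 0, 0], [0.68, -0.28, 0, 0, 0, 0], [0.68, -0.28, 0, 0, 0, 0], [0.68, -0.28, 0, 0, 0, 0], [0.68, -0.28, 0, 0, 0, 0], [0, 0, 0.4, 0, 0, 0], [0, 0, 0.4, 0, 0, 0], [0, 0, 0.4, 0, 0, 0], [0, 0, 0.4, 0, 0, 0], [0, 0, 0.4, 0, 0, 0], [0, 0, 0.4, 0, 0, 0], [0, 0, 0, 0, 0, 0], [0, 0, 0, 0, 0, 0]],
  ],
)

```text
clock: 9.42
position: [0.4344, -0.1309, 0.1232]
ee_rot: [0.668, 0.744, 0.0, -0.001]
ft_force: [-0.1, 0.3, 0.6]
grip_width: 1.001
grasp_force: 0.0
```

```bash
python3 -c "
from m import *
T=snap('top','top2.png');a=cv2.resize(T[200:320,300:460],None,fx=3,fy=3);cv2.imwrite('pics/c4.png',a[:,:,::-1])
go([.433,-.132,.031],96)"
```

```text
pos [ 0.4349 -0.1313  0.1239] yaw 96.12 tiltz [ 4.e-04  5.e-04 -1.e+00] t 9.47 grip 0.999 0.0 F [0.5 0.1 0.1]
turn z units 0.02
shift(after turn) units [-0.012 -0.048  2.324]
```

Request:
carry_out(
  commands=[
    [[0, -0.05, 0.33, 0, 0, 0], [0, 0, 0.33, 0, 0, 0], [0, 0, 0.33, 0, 0, 0], [0, 0, 0.33, 0, 0, 0], [0, 0, 0.33, 0, 0, 0], [0, 0, 0.33, 0, 0, 0], [0, 0, 0.34, 0, 0, 0], [0, 0, 0, 0, 0, 0], [0, 0, 0, 0, 0, 0]],
  ],
)

```text
clock: 10.22
position: [0.4327, -0.1323, 0.0312]
ee_rot: [0.669, 0.743, 0.0, 0.0]
ft_force: [-0.3, -0.6, 1.8]
grip_width: 0.999
grasp_force: 0.0
```

Request:
carry_out(
  commands=[
    [[0, 0, 0, 0, 0, 0], [0, 0, 0, 0, 0, 0], [0, 0, 0, 0, 0, 0], [0, 0, 0, 0, 0, 0], [0, 0, 0, 0, 0, 0], [0, 0, 0, 0, 0, 0], [0, 0, 0, 0, 0, 0], [0, 0, 0, 0, 0, 0], [0, 0, 0, 0, 0, 0]],
  ],
  hand=1,
  force=50,
)

```text
clock: 10.97
position: [0.4325, -0.1327, 0.0309]
ee_rot: [0.669, 0.743, -0.0, 0.0]
ft_force: [-0.7, -0.2, 6.5]
grip_width: 0.288
grasp_force: 48.7
```

Request:
carry_out(
  commands=[
    [[0, 0, -0.4, 0, 0, 0], [0, 0, -0.4, 0, 0, 0], [0, 0, -0.4, 0, 0, 0], [0, 0, -0.4, 0, 0, 0], [0, 0, -0.4, 0, 0, 0], [0, 0, -0.4, 0, 0, 0], [0, 0, -0.4, 0, 0, 0], [0, 0, -0.4, 0, 0, 0], [0, 0, 0, 0, 0, 0], [0, 0, 0, 0, 0, 0]],
  ],
)

```text
clock: 11.8
position: [0.4323, -0.1327, 0.1585]
ee_rot: [0.669, 0.743, -0.0, 0.001]
ft_force: [-0.2, -0.2, -2.1]
grip_width: 0.291
grasp_force: 49.5
```

```bash
python3 -c "
from m import *
c=np.array([.639,-.1195]);x=np.array([.9945,.1045]);y=np.array([-.1045,.9945])
p=c-.035*x-.035*y;print(p,c-.035*x+.035*y)
go([*p,.077],96)"
```

```text
[ 0.60785  -0.157965] [ 0.600535 -0.08835 ]
pos [ 0.4323 -0.1327  0.1585] yaw 95.99 tiltz [ 8.e-04 -9.e-04 -1.e+00] t 11.8 grip 0.291 49.5 F [-0.2 -0.2 -2.1]
turn z units -0.002
shift(after turn) units [-1.086  4.298  2.038]
```

Request:
carry_out(
  commands=[
    [[-0.136, 0.537, 0, 0, 0, 0], [-0.136, 0.537, 0, 0, 0, 0], [-0.136, 0.537, 0, 0, 0, 0], [-0.136, 0.537, 0, 0, 0, 0], [-0.136, 0.537, 0, 0, 0, 0], [-0.136, 0.537, 0, 0, 0, 0], [-0.136, 0.537, 0, 0, 0, 0], [-0.136, 0.537, 0, 0, 0, 0], [0, 0, 0.4, 0, 0, 0], [0, 0, 0.3, 0, 0, 0], [0, 0, 0, 0, 0, 0], [0, 0, 0, 0, 0, 0]],
  ],
)

```text
clock: 12.8
position: [0.6062, -0.1576, 0.1288]
ee_rot: [0.669, 0.743, -0.001, -0.001]
ft_force: [0.2, 0.8, -0.9]
grip_width: 0.292
grasp_force: 49.8
```

```bash
python3 -c "
from m import *
T=snap('top','top3.png');S=snap('side','side3.png');a=cv2.resize(T[120:280,300:440],None,fx=3,fy=3);b=cv2.resize(S[130:290,180:320],None,fx=3,fy=3);cv2.imwrite('pics/c5.png',np.hstack([a,b])[:,:,::-1])
go([.6079,-.158,.077],96)"
```

```text
pos [ 0.6073 -0.1579  0.1308] yaw 96.0 tiltz [-0.e+00 -3.e-04 -1.e+00] t 12.9 grip 0.288 49.8 F [-0.2 -0.9 -1.4]
turn z units -0.0
shift(after turn) units [-0.003  0.015  1.344]
```

View pics/c5.png

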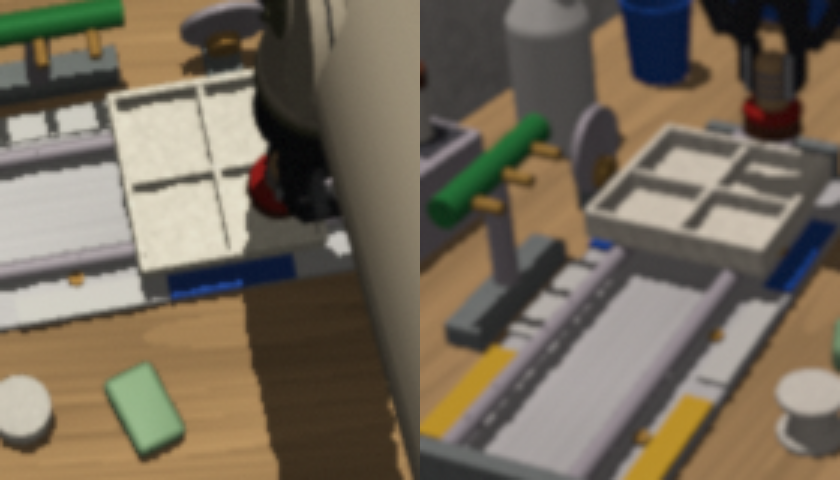

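The brush is held upright over the near, post-side compartment: the red base is at about (772,115) in the side half of the crop.

```bash
python3 -c "
from m import *
print(proj('side',[.6073,-.1579,.111]),(772-420)/3+180,117/3+130,(proj('side',[.6073,-.1479,.111])))"
```

```text
[297.71678323 167.7117508 ] 297.3333333333333 169.0 [295.62232766 169.57057918]
```

Request:
carry_out(
  commands=[
    [[0, 0, 0.25, 0, 0, 0], [0, 0, 0.25, 0, 0, 0], [0, 0, 0.25, 0, 0, 0], [0, 0, 0.2, 0, 0, 0], [0, 0, 0.2, 0, 0, 0], [0, 0, 0.1, 0, 0, 0], [0, 0, 0.1, 0, 0, 0], [0, 0, 0, 0, 0, 0], [0, 0, 0, 0, 0, 0]],
  ],
)

```text
clock: 13.65
position: [0.6078, -0.1578, 0.0766]
ee_rot: [0.669, 0.743, 0.0, 0.0]
ft_force: [-0.1, -0.0, -1.6]
grip_width: 0.29
grasp_force: 49.8
```

Request:
carry_out(
  commands=[
    [[0, 0, 0, 0, 0, 0], [0, 0, 0, 0, 0, 0], [0, 0, 0, 0, 0, 0], [0, 0, 0, 0, 0, 0], [0, 0, 0, 0, 0, 0], [0, 0, 0, 0, 0, 0], [0, 0, -0.3, 0, 0, 0], [0, 0, -0.5, 0, 0, 0], [0, 0, -0.5, 0, 0, 0], [0, 0, -0.5, 0, 0, 0], [0, 0, -0.5, 0, 0, 0], [0, 0, -0.5, 0, 0, 0], [0, 0, 0, 0, 0, 0]],
  ],
  hand=-1,
)

```text
clock: 14.73
position: [0.6096, -0.1578, 0.1939]
ee_rot: [0.669, 0.743, 0.001, 0.003]
ft_force: [-0.0, -0.3, 0.3]
grip_width: 0.999
grasp_force: 0.0
```

```bash
python3 -c "
from m import *
go([.467,.217,.15],96)"
```

```text
pos [ 0.6096 -0.1578  0.1939] yaw 96.01 tiltz [ 0.0063 -0.0017 -1.    ] t 14.73 grip 0.999 0.0 F [-0.  -0.3  0.3]
turn z units 0.001
shift(after turn) units [ 9.691 -2.565  1.098]
```

Request:
carry_out(
  commands=[
    [[0.69, -0.183, 0.02, 0, 0, 0], [0.69, -0.183, 0.02, 0, 0, 0], [0.69, -0.183, 0.02, 0, 0, 0], [0.69, -0.183, 0.02, 0, 0, 0], [0.69, -0.183, 0.02, 0, 0, 0], [0.69, -0.183, 0.02, 0, 0, 0], [0.69, -0.183, 0.02, 0, 0, 0], [0.69, -0.183, 0.02, 0, 0, 0], [0.69, -0.183, 0.02, 0, 0, 0], [0.69, -0.183, 0.02, 0, 0, 0], [0.69, -0.183, 0.02, 0, 0, 0], [0.69, -0.183, 0.02, 0, 0, 0], [0.69, -0.183, 0.02, 0, 0, 0], [0.69, -0.183, 0.02, 0, 0, 0], [0, 0, 0, 0, 0, 0]],
  ],
)

```text
clock: 15.98
position: [0.4624, 0.2215, 0.1781]
ee_rot: [0.666, 0.746, 0.001, -0.0]
ft_force: [-0.3, 0.5, -0.2]
grip_width: 1.0
grasp_force: 0.0
```

```bash
python3 -c "
from m import *
T=snap('top','top4.png');S=snap('side','side4.png');a=cv2.resize(T[120:320,200:440],None,fx=2,fy=2);b=cv2.resize(S[130:330,180:380],None,fx=1.6,fy=2);cv2.imwrite('pics/c6.png',np.hstack([a,b])[:,:,::-1])
for n,im in(('top',T),('side',S)):
    for c,s in blobs(im,(0,170,60),(4,255,255),60): print(n,c,s)
go([.467,.217,.031],96)"
```

```text
top [388.6 189.2] [381, 179, 19, 18, 125]
top [239.4 365.9] [224, 317, 34, 85, 1883]
side [296.2 187.6] [288, 183, 19, 9, 96]
side [381.  361.4] [313, 315, 135, 93, 5232]
side [262.8 328.9] [253, 320, 25, 15, 187]
pos [0.4648 0.2168 0.1777] yaw 96.17 tiltz [ 4.e-04 -2.e-04 -1.e+00] t 16.08 grip 1.002 0.0 F [ 0.9 -0.9  0.9]
turn z units 0.028
shift(after turn) units [-0.     0.056  3.668]
```

View pics/c6.png

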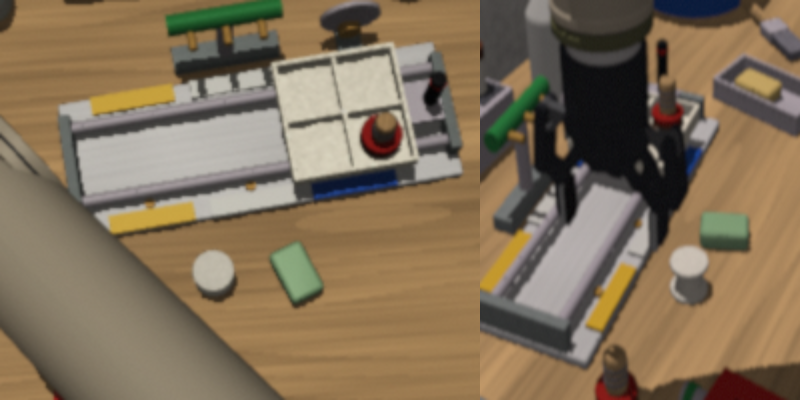

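Brush A stands upright in its compartment at crop (382,133), and brush B's base is still below the gripper.

Request:
carry_out(
  commands=[
    [[0, 0.05, 0.4, 0, 0, 0], [0, 0, 0.4, 0, 0, 0], [0, 0, 0.4, 0, 0, 0], [0, 0, 0.4, 0, 0, 0], [0, 0, 0.4, 0, 0, 0], [0, 0, 0.4, 0, 0, 0], [0, 0, 0.4, 0, 0, 0], [0, 0, 0.4, 0, 0, 0], [0, 0, 0.4, 0, 0, 0], [0, 0, 0.06, 0, 0, 0], [0, 0, 0, 0, 0, 0], [0, 0, 0, 0, 0, 0]],
  ],
)

```text
clock: 17.08
position: [0.4679, 0.2155, 0.0316]
ee_rot: [0.669, 0.743, 0.0, 0.0]
ft_force: [0.5, 0.5, 1.6]
grip_width: 0.996
grasp_force: 0.0
```

Request:
carry_out(
  commands=[
    [[0, 0, 0, 0, 0, 0], [0, 0, 0, 0, 0, 0], [0, 0, 0, 0, 0, 0], [0, 0, 0, 0, 0, 0], [0, 0, 0, 0, 0, 0], [0, 0, 0, 0, 0, 0], [0, 0, 0, 0, 0, 0], [0, 0, 0, 0, 0, 0], [0, 0, 0, 0, 0, 0]],
  ],
  hand=1,
  force=50,
)

```text
clock: 17.83
position: [0.4675, 0.216, 0.0312]
ee_rot: [0.669, 0.743, 0.0, 0.0]
ft_force: [-0.4, -1.8, 6.1]
grip_width: 0.289
grasp_force: 48.8
```

Request:
carry_out(
  commands=[
    [[0, 0, -0.4, 0, 0, 0], [0, 0, -0.4, 0, 0, 0], [0, 0, -0.4, 0, 0, 0], [0, 0, -0.4, 0, 0, 0], [0, 0, -0.4, 0, 0, 0], [0, 0, -0.4, 0, 0, 0], [0, 0, -0.4, 0, 0, 0], [0, 0, -0.4, 0, 0, 0], [0, 0, -0.4, 0, 0, 0], [0, 0, 0, 0, 0, 0], [0, 0, 0, 0, 0, 0]],
  ],
)

```text
clock: 18.75
position: [0.4675, 0.2159, 0.1748]
ee_rot: [0.669, 0.743, 0.0, 0.0]
ft_force: [-0.2, -0.0, -2.9]
grip_width: 0.287
grasp_force: 49.5
```

```bash
python3 -c "
from m import *
go([.6005,-.0884,.077],96)"
```

```text
pos [0.4675 0.2159 0.1748] yaw 95.99 tiltz [ 9.e-04 -2.e-04 -1.e+00] t 18.75 grip 0.287 49.5 F [-0.2 -0.  -2.9]
turn z units -0.001
shift(after turn) units [-7.913  2.513  2.446]
```

Move above the second compartment (held brush bottom at ~0.143, clear of everything).

Request:
carry_out(
  commands=[
    [[-0.565, 0.1795, 0, 0, 0, 0], [-0.565, 0.1795, 0, 0, 0, 0], [-0.565, 0.1795, 0, 0, 0, 0], [-0.565, 0.1795, 0, 0, 0, 0], [-0.565, 0.1795, 0, 0, 0, 0], [-0.565, 0.1795, 0, 0, 0, 0], [-0.565, 0.1795, 0, 0, 0, 0], [-0.565, 0.1795, 0, 0, 0, 0], [-0.565, 0.1795, 0, 0, 0, 0], [-0.565, 0.1795, 0, 0, 0, 0], [-0.565, 0.1795, 0, 0, 0, 0], [-0.565, 0.1795, 0, 0, 0, 0], [-0.565, 0.1795, 0, 0, 0, 0], [-0.565, 0.1795, 0, 0, 0, 0], [0, 0, 0.3, 0, 0, 0], [0, 0, 0.3, 0, 0, 0], [0, 0, 0.3, 0, 0, 0], [0, 0, 0.3, 0, 0, 0], [0, 0, 0, 0, 0, 0], [0, 0, 0, 0, 0, 0]],
  ],
)

```text
clock: 20.42
position: [0.5996, -0.0874, 0.1259]
ee_rot: [0.669, 0.744, -0.0, -0.001]
ft_force: [-0.2, 0.2, -1.3]
grip_width: 0.29
grasp_force: 49.5
```

```bash
python3 -c "
from m import *
go([.6005,-.0884,.077],96)
T=snap('top','t5.png');S=snap('side','s5.png')
for n,im in(('top',T),('side',S)):
    for c,s in blobs(im,(0,170,60),(4,255,255),40): print(n,c,s)"
```

```text
pos [ 0.5996 -0.0874  0.1259] yaw 96.08 tiltz [-1.8e-03  4.0e-04 -1.0e+00] t 20.42 grip 0.29 49.5 F [-0.2  0.2 -1.3]
turn z units 0.013
shift(after turn) units [-0.028  0.019  1.223]
top [241.4 351.5] [224, 303, 36, 99, 2755]
side [278.5 183.8] [275, 179, 9, 9, 50]
side [300.4 188. ] [294, 183, 12, 9, 52]
side [379.3 360.1] [313, 314, 135, 94, 5410]
side [234.6 372.5] [226, 363, 18, 22, 53]
```

Request:
carry_out(
  commands=[
    [[0, 0.02, 0.25, 0, 0, 0], [0, 0, 0.25, 0, 0, 0], [0, 0, 0.25, 0, 0, 0], [0, 0, 0.2, 0, 0, 0], [0, 0, 0.17, 0, 0, 0], [0, 0, 0.1, 0, 0, 0], [0, 0, 0, 0, 0, 0], [0, 0, 0, 0, 0, 0]],
  ],
)

```text
clock: 21.18
position: [0.6012, -0.0881, 0.0781]
ee_rot: [0.669, 0.743, 0.0, -0.0]
ft_force: [0.5, 0.2, -1.0]
grip_width: 0.292
grasp_force: 49.5
```

Request:
carry_out(
  commands=[
    [[0, 0, 0, 0, 0, 0], [0, 0, 0, 0, 0, 0], [0, 0, 0, 0, 0, 0], [0, 0, 0, 0, 0, 0], [0, 0, 0, 0, 0, 0], [0, 0, 0, 0, 0, 0], [0, 0, -0.3, 0, 0, 0], [0, 0, -0.5, 0, 0, 0], [0, 0, -0.5, 0, 0, 0], [0, 0, -0.5, 0, 0, 0], [0, 0, -0.5, 0, 0, 0], [0, 0, -0.5, 0, 0, 0], [0, 0, -0.5, 0, 0, 0], [0, 0, 0, 0, 0, 0]],
  ],
  hand=-1,
)

```text
clock: 22.35
position: [0.6029, -0.0878, 0.2154]
ee_rot: [0.669, 0.743, 0.002, 0.003]
ft_force: [0.4, 1.2, 0.4]
grip_width: 1.002
grasp_force: 0.0
```

```bash
python3 -c "
from m import *
go([.65,-.222,.082],96)"
```

```text
pos [ 0.6029 -0.0878  0.2154] yaw 96.01 tiltz [ 0.0062 -0.001  -1.    ] t 22.35 grip 1.002 0.0 F [0.4 1.2 0.4]
turn z units 0.002
shift(after turn) units [-3.46   0.82   3.334]
```

Request:
carry_out(
  commands=[
    [[-0.577, 0.136, 0, 0, 0, 0], [-0.577, 0.136, 0, 0, 0, 0], [-0.577, 0.136, 0, 0, 0, 0], [-0.577, 0.136, 0, 0, 0, 0], [-0.577, 0.136, 0, 0, 0, 0], [-0.577, 0.136, 0, 0, 0, 0], [0, 0, 0, 0, 0, 0], [0, 0, 0, 0, 0, 0]],
  ],
)

```text
clock: 23.02
position: [0.6479, -0.2238, 0.2099]
ee_rot: [0.67, 0.742, 0.0, -0.0]
ft_force: [0.4, 0.5, -0.2]
grip_width: 0.998
grasp_force: 0.0
```

```bash
python3 -c "
from m import *
T=snap('top','top6.png');S=snap('side','side6.png');a=cv2.resize(T[120:320,200:440],None,fx=2,fy=2);b=cv2.resize(S[130:330,180:380],None,fx=1.6,fy=2);cv2.imwrite('pics/c7.png',np.hstack([a,b])[:,:,::-1])
go([.65,-.222,.082],96)"
```

```text
pos [ 0.6481 -0.2213  0.2104] yaw 96.07 tiltz [ 1.e-04  7.e-04 -1.e+00] t 23.12 grip 1.0 0.0 F [0.1 0.8 0.2]
turn z units 0.011
shift(after turn) units [-0.023  0.046  3.21 ]
```

View pics/c7.png

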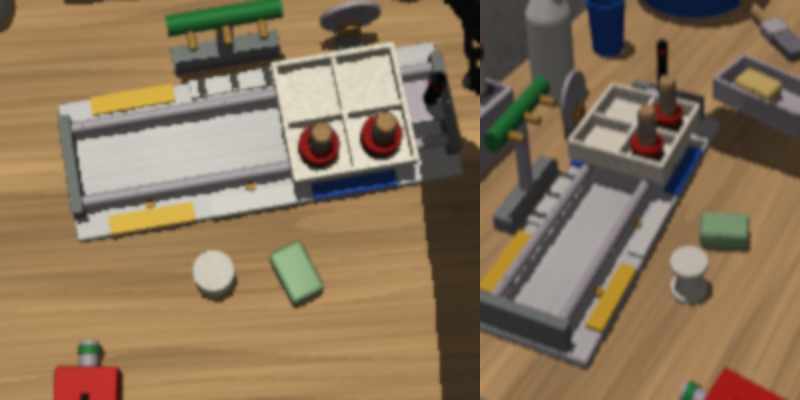

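Both brushes stand in the tray, at crop (320,145) and (382,133). Next I'll grip the post and push to washing.

Request:
carry_out(
  commands=[
    [[0, 0.045, 0.4, 0, 0, 0], [0, 0, 0.4, 0, 0, 0], [0, 0, 0.4, 0, 0, 0], [0, 0, 0.4, 0, 0, 0], [0, 0, 0.4, 0, 0, 0], [0, 0, 0.4, 0, 0, 0], [0, 0, 0.4, 0, 0, 0], [0, 0, 0.4, 0, 0, 0], [0, 0, 0, 0, 0, 0], [0, 0, 0, 0, 0, 0]],
  ],
)

```text
clock: 23.95
position: [0.6495, -0.2211, 0.0822]
ee_rot: [0.669, 0.744, -0.0, -0.001]
ft_force: [-0.5, -0.1, 0.1]
grip_width: 0.998
grasp_force: 0.0
```

Request:
carry_out(
  commands=[
    [[0, 0, 0, 0, 0, 0], [0, 0, 0, 0, 0, 0], [0, 0, 0, 0, 0, 0], [0, 0, 0, 0, 0, 0], [0, 0, 0, 0, 0, 0], [0, 0, 0, 0, 0, 0], [0, 0, 0, 0, 0, 0], [0, 0, 0, 0, 0, 0], [0, 0, 0, 0, 0, 0], [0, 0, 0, 0, 0, 0]],
  ],
  hand=1,
  force=60,
)

```text
clock: 24.78
position: [0.6505, -0.2223, 0.0827]
ee_rot: [0.669, 0.743, 0.0, 0.001]
ft_force: [3.4, -0.7, 3.3]
grip_width: 0.19
grasp_force: 58.6
```

Request:
carry_out(
  commands=[
    [[0.05, 0, 0, 0, 0, 0], [0.1, 0, 0, 0, 0, 0], [0.15, 0, 0, 0, 0, 0], [0.16, 0, 0, 0, 0, 0], [0.16, 0, 0, 0, 0, 0], [0.16, 0, 0, 0, 0, 0], [0.16, 0, 0, 0, 0, 0], [0.16, 0, 0, 0, 0, 0], [0.16, 0, 0, 0, 0, 0], [0.16, 0, 0, 0, 0, 0], [0.16, 0, 0, 0, 0, 0], [0.16, 0, 0, 0, 0, 0], [0.16, 0, 0, 0, 0, 0], [0.16, 0, 0, 0, 0, 0], [0.16, 0, 0, 0, 0, 0], [0.16, 0, 0, 0, 0, 0], [0.16, 0, 0, 0, 0, 0], [0.16, 0, 0, 0, 0, 0], [0.16, 0, 0, 0, 0, 0], [0.14, 0, 0, 0, 0, 0]],
  ],
)

```text
clock: 26.45
position: [0.6377, -0.1021, 0.0826]
ee_rot: [0.669, 0.743, 0.0, 0.0]
ft_force: [5.2, -1.5, 5.3]
grip_width: 0.194
grasp_force: 59.0
```

Request:
carry_out(
  commands=[
    [[0, 0, 0, 0, 0, 0], [0, 0, 0, 0, 0, 0], [0, 0, 0, 0, 0, 0], [0, 0, 0, 0, 0, 0]],
  ],
)

```text
clock: 26.78
position: [0.6378, -0.1026, 0.0826]
ee_rot: [0.669, 0.743, 0.0, 0.0]
ft_force: [5.3, 0.6, 6.5]
grip_width: 0.195
grasp_force: 59.0
```

```bash
python3 -c "
from m import *
go([.638,-.103,.082],96)"
```

```text
pos [ 0.6378 -0.1026  0.0826] yaw 96.02 tiltz [ 1.1e-03  1.0e-04 -1.0e+00] t 26.78 grip 0.195 59.0 F [5.3 0.6 6.5]
turn z units 0.004
shift(after turn) units [-0.01   0.005  0.016]
```

Request:
carry_out(
  commands=[
    [[0, 0, 0, 0, 0, 0], [0, 0, 0, 0, 0, 0], [0, 0, 0, 0, 0, 0], [0, 0, 0, 0, 0, 0], [0, 0, 0, 0, 0, 0], [0, 0, 0, 0, 0, 0], [0, 0, -0.3, 0, 0, 0], [0, 0, -0.5, 0, 0, 0], [0, 0, -0.5, 0, 0, 0], [0, 0, -0.5, 0, 0, 0], [0, 0, -0.5, 0, 0, 0], [0, 0, -0.5, 0, 0, 0], [0, 0, -0.5, 0, 0, 0], [0, 0, -0.2, 0, 0, 0], [0, 0, 0, 0, 0, 0.55], [0, 0, 0, 0, 0, 0.55], [0, 0, 0, 0, 0, 0]],
  ],
  hand=-1,
)

```text
clock: 28.2
position: [0.6372, -0.1029, 0.2224]
ee_rot: [0.712, 0.702, -0.0, 0.0]
ft_force: [0.5, 0.4, -0.2]
grip_width: 0.999
grasp_force: 0.0
```

```bash
python3 -c "
from m import *
S=snap('side','s8.png');T=snap('top','t8.png')
for n,im in(('top',T),('side',S)):
    for c,s in blobs(im,(0,170,60),(4,255,255),40): print(n,c,s)
for c,s in blobs(S,(5,190,130),(14,255,255)): print(c)
a=cv2.resize(T[120:320,140:440],None,fx=1.6,fy=1.6);b=cv2.resize(S[130:330,150:350],None,fx=1.6,fy=1.6);cv2.imwrite('pics/c8.png',np.hstack([a,b])[:,:,::-1])
go([.463,.340,.15],89.4)"
```

```text
top [338.1 198.6] [330, 189, 19, 17, 127]
top [307.  203.6] [298, 194, 19, 17, 130]
top [241.4 351.4] [224, 303, 36, 99, 2759]
side [275.1 214.1] [266, 208, 20, 11, 118]
side [259.5 232.4] [250, 226, 21, 12, 136]
side [379.3 360.1] [313, 314, 135, 94, 5408]
side [234.5 372.6] [226, 363, 18, 22, 51]
[413.3 347.7]
[222.5 352.2]
pos [ 0.6371 -0.1029  0.222 ] yaw 89.52 tiltz [-3.e-04 -2.e-04 -1.e+00] t 28.3 grip 0.999 0.0 F [-0.6 -0.1  0.4]
turn z units 0.02
shift(after turn) units [11.026 -4.469  1.801]
```

View pics/c8.png

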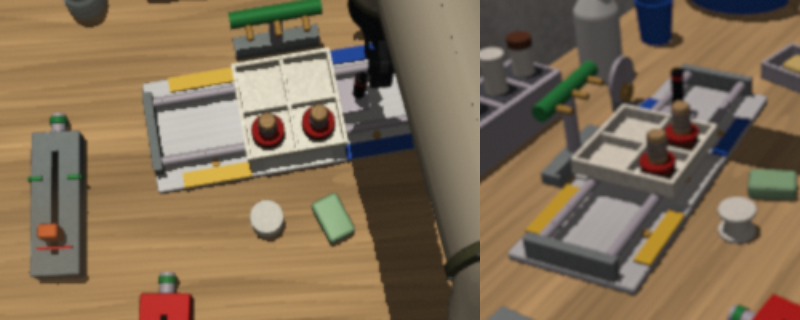

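The carrier is level with the spray pipe and both brushes are standing. The flow grip sits at crop (47,231).

Request:
carry_out(
  commands=[
    [[0.69, -0.279, 0, 0, 0, 0], [0.69, -0.279, 0, 0, 0, 0], [0.69, -0.279, 0, 0, 0, 0], [0.69, -0.279, 0, 0, 0, 0], [0.69, -0.279, 0, 0, 0, 0], [0.69, -0.279, 0, 0, 0, 0], [0.69, -0.279, 0, 0, 0, 0], [0.69, -0.279, 0, 0, 0, 0], [0.69, -0.279, 0, 0, 0, 0], [0.69, -0.279, 0, 0, 0, 0], [0.69, -0.279, 0, 0, 0, 0], [0.69, -0.279, 0, 0, 0, 0], [0.69, -0.279, 0, 0, 0, 0], [0.69, -0.279, 0, 0, 0, 0], [0.69, -0.279, 0, 0, 0, 0], [0.69, -0.279, 0, 0, 0, 0], [0, 0, 0.5, 0, 0, 0], [0, 0, 0.5, 0, 0, 0], [0, 0, 0, 0, 0, 0], [0, 0, 0, 0, 0, 0]],
  ],
)

```text
clock: 29.97
position: [0.463, 0.34, 0.1816]
ee_rot: [0.71, 0.704, -0.001, -0.0]
ft_force: [-0.7, -0.1, 0.4]
grip_width: 0.999
grasp_force: 0.0
```

```bash
python3 -c "
from m import *
go([.463,.340,.051],89.4)"
```

```text
pos [0.463  0.34   0.1816] yaw 89.47 tiltz [-0.0017 -0.0011 -1.    ] t 29.97 grip 0.999 0.0 F [-0.7 -0.1  0.4]
turn z units 0.012
shift(after turn) units [ 0.000e+00 -1.000e-03  3.265e+00]
```

Request:
carry_out(
  commands=[
    [[0, 0, 0.36, 0, 0, 0], [0, 0, 0.36, 0, 0, 0], [0, 0, 0.36, 0, 0, 0], [0, 0, 0.36, 0, 0, 0], [0, 0, 0.36, 0, 0, 0], [0, 0, 0.36, 0, 0, 0], [0, 0, 0.36, 0, 0, 0], [0, 0, 0.36, 0, 0, 0], [0, 0, 0.36, 0, 0, 0], [0, 0, 0, 0, 0, 0], [0, 0, 0, 0, 0, 0]],
  ],
)

```text
clock: 30.88
position: [0.4629, 0.3404, 0.0517]
ee_rot: [0.711, 0.704, -0.001, -0.0]
ft_force: [1.0, 0.2, 0.4]
grip_width: 0.999
grasp_force: 0.0
```

Request:
carry_out(
  commands=[
    [[0, 0, 0, 0, 0, 0], [0, 0, 0, 0, 0, 0], [0, 0, 0, 0, 0, 0], [0, 0, 0, 0, 0, 0], [0, 0, 0, 0, 0, 0], [0, 0, 0, 0, 0, 0], [0, 0, 0, 0, 0, 0], [0, 0, 0, 0, 0, 0], [0, 0, 0, 0, 0, 0], [0, 0, 0, 0, 0, 0]],
  ],
  hand=1,
  force=30,
)

```text
clock: 31.72
position: [0.4636, 0.3405, 0.0529]
ee_rot: [0.711, 0.703, 0.0, 0.0]
ft_force: [-0.8, -1.2, 4.3]
grip_width: 0.229
grasp_force: 34.1
```

```bash
python3 -c "
from m import *
go([.5440,.340,.051],89.4)"
```

```text
pos [0.4636 0.3405 0.0529] yaw 89.39 tiltz [ 5.e-04 -0.e+00 -1.e+00] t 31.72 grip 0.229 34.1 F [-0.8 -1.2  4.3]
turn z units -0.001
shift(after turn) units [0.008 2.011 0.047]
```

Request:
carry_out(
  commands=[
    [[0, 0.15, 0, 0, 0, 0], [0, 0.15, 0, 0, 0, 0], [0, 0.15, 0, 0, 0, 0], [0, 0.15, 0, 0, 0, 0], [0, 0.15, 0, 0, 0, 0], [0, 0.15, 0, 0, 0, 0], [0, 0.15, 0, 0, 0, 0], [0, 0.15, 0, 0, 0, 0], [0, 0.15, 0, 0, 0, 0], [0, 0.15, 0, 0, 0, 0], [0, 0.15, 0, 0, 0, 0], [0, 0.15, 0, 0, 0, 0], [0, 0.15, 0, 0, 0, 0], [0, 0.07, 0, 0, 0, 0], [0, 0, 0, 0, 0, 0], [0, 0, 0, 0, 0, 0]],
  ],
)

```text
clock: 33.05
position: [0.5454, 0.339, 0.0529]
ee_rot: [0.711, 0.703, 0.0, 0.001]
ft_force: [1.8, -2.5, 4.8]
grip_width: 0.23
grasp_force: 34.2
```

Request:
carry_out(
  commands=[
    [[0, 0, 0, 0, 0, 0], [0, 0, 0, 0, 0, 0], [0, 0, 0, 0, 0, 0], [0, 0, 0, 0, 0, 0], [0, 0, 0, 0, 0, 0], [0, 0, 0, 0, 0, 0], [0, 0, 0, 0, 0, 0], [0, 0, -0.5, 0, 0, 0], [0, 0, -0.5, 0, 0, 0], [0, 0, -0.5, 0, 0, 0], [0, 0, -0.5, 0, 0, 0], [0, 0, 0, 0, 0, 0], [-0.6, -0.3, 0, 0, 0, 0], [-0.6, -0.3, 0, 0, 0, 0], [-0.6, -0.3, 0, 0, 0, 0], [-0.6, -0.3, 0, 0, 0, 0], [0, 0, 0, 0, 0, 0]],
  ],
  hand=-1,
)

```text
clock: 34.47
position: [0.4941, 0.2393, 0.1315]
ee_rot: [0.712, 0.702, -0.002, 0.001]
ft_force: [0.3, -0.4, 0.0]
grip_width: 1.001
grasp_force: 0.0
```

```bash
python3 -c "
from m import *
S=snap('side','s9.png');T=snap('top','t9.png')
for n,im in(('top',T),('side',S)):
    for c,s in blobs(im,(5,170,110),(14,255,255)): print(n,c,s,ray(n,*c,.08))
    for c,s in blobs(im,(55,120,40),(80,255,255)): print(n,c,s,ray(n,*c,.042))
a=cv2.resize(T[180:310,140:210],None,fx=4,fy=4);b=cv2.resize(S[300:430,130:280],None,fx=3.4,fy=4);cv2.imwrite('pics/c9.png',np.hstack([a,b])[:,:,::-1])
go([.5440,.340,.051],89.4)"
```

```text
top [237. 377.] [231, 373, 13, 10, 116] [0.21179265 0.20455908 0.08      ]
top [311.6 127.5] [283, 119, 58, 18, 516] [0.77478144 0.01138434 0.042     ]
side [178.7 332.5] [171, 326, 17, 14, 150] [0.54407812 0.34552571 0.08      ]
side [413.2 348. ] [405, 340, 17, 16, 185] [0.21182203 0.2088111  0.08      ]
side [194.2 193.3] [183, 181, 23, 25, 258] [ 0.82399164 -0.04465756  0.042     ]
side [310.  327.6] [307, 322, 8, 13, 50] [0.38515457 0.21102572 0.042     ]
side [138.7 335.6] [135, 331, 10, 12, 46] [0.62525476 0.35522862 0.042     ]
side [193.9 335.7] [191, 333, 7, 7, 22] [0.54543055 0.31418682 0.042     ]
side [169.1 363.2] [165, 356, 10, 16, 52] [0.54399726 0.37696478 0.042     ]
pos [0.4953 0.243  0.1324] yaw 89.3 tiltz [ 6.e-04 -1.e-03 -1.e+00] t 34.57 grip 0.997 0.0 F [0.6 0.1 0.5]
turn z units -0.016
shift(after turn) units [2.439 1.192 2.035]
```

View pics/c9.png

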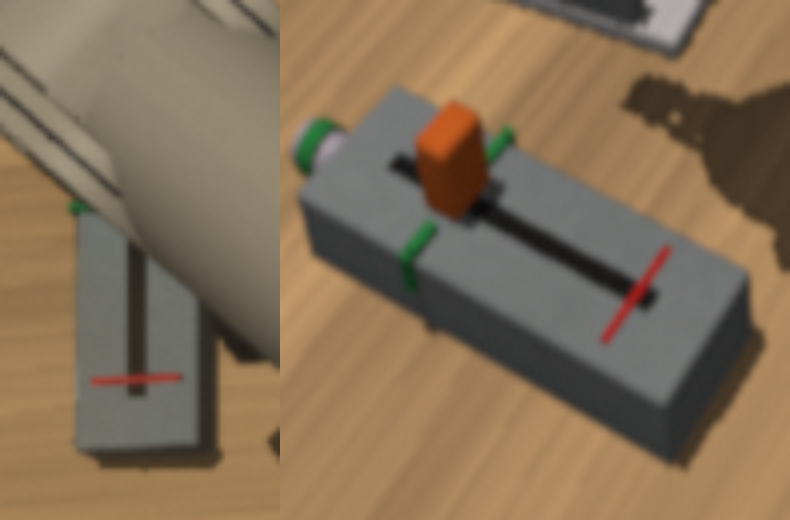

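The grip is in line with the green clip (x 0.544 against 0.5447). Now I'll let more than ten seconds pass.

Request:
carry_out(
  commands=[
    [[0, 0, 0, 0, 0, 0], [0, 0, 0, 0, 0, 0], [0, 0, 0, 0, 0, 0], [0, 0, 0, 0, 0, 0], [0, 0, 0, 0, 0, 0], [0, 0, 0, 0, 0, 0], [0, 0, 0, 0, 0, 0], [0, 0, 0, 0, 0, 0], [0, 0, 0, 0, 0, 0], [0, 0, 0, 0, 0, 0], [0, 0, 0, 0, 0, 0], [0, 0, 0, 0, 0, 0], [0, 0, 0, 0, 0, 0], [0, 0, 0, 0, 0, 0], [0, 0, 0, 0, 0, 0], [0, 0, 0, 0, 0, 0], [0, 0, 0, 0, 0, 0], [0, 0, 0, 0, 0, 0], [0, 0, 0, 0, 0, 0], [0, 0, 0, 0, 0, 0]],
  ],
)

```text
clock: 36.23
position: [0.4951, 0.2441, 0.1325]
ee_rot: [0.711, 0.703, -0.0, 0.0]
ft_force: [0.3, -0.2, 1.2]
grip_width: 0.993
grasp_force: 0.0
```

Request:
carry_out(
  commands=[
    [[0, 0, 0, 0, 0, 0], [0, 0, 0, 0, 0, 0], [0, 0, 0, 0, 0, 0], [0, 0, 0, 0, 0, 0], [0, 0, 0, 0, 0, 0], [0, 0, 0, 0, 0, 0], [0, 0, 0, 0, 0, 0], [0, 0, 0, 0, 0, 0], [0, 0, 0, 0, 0, 0], [0, 0, 0, 0, 0, 0], [0, 0, 0, 0, 0, 0], [0, 0, 0, 0, 0, 0], [0, 0, 0, 0, 0, 0], [0, 0, 0, 0, 0, 0], [0, 0, 0, 0, 0, 0], [0, 0, 0, 0, 0, 0], [0, 0, 0, 0, 0, 0], [0, 0, 0, 0, 0, 0], [0, 0, 0, 0, 0, 0], [0, 0, 0, 0, 0, 0]],
  ],
)

```text
clock: 37.9
position: [0.4952, 0.2441, 0.1325]
ee_rot: [0.711, 0.703, -0.0, 0.0]
ft_force: [0.1, 0.3, -0.5]
grip_width: 0.997
grasp_force: 0.0
```

Request:
carry_out(
  commands=[
    [[0, 0, 0, 0, 0, 0], [0, 0, 0, 0, 0, 0], [0, 0, 0, 0, 0, 0], [0, 0, 0, 0, 0, 0], [0, 0, 0, 0, 0, 0], [0, 0, 0, 0, 0, 0], [0, 0, 0, 0, 0, 0], [0, 0, 0, 0, 0, 0], [0, 0, 0, 0, 0, 0], [0, 0, 0, 0, 0, 0], [0, 0, 0, 0, 0, 0], [0, 0, 0, 0, 0, 0], [0, 0, 0, 0, 0, 0], [0, 0, 0, 0, 0, 0], [0, 0, 0, 0, 0, 0], [0, 0, 0, 0, 0, 0], [0, 0, 0, 0, 0, 0], [0, 0, 0, 0, 0, 0], [0, 0, 0, 0, 0, 0], [0, 0, 0, 0, 0, 0]],
  ],
)

```text
clock: 39.57
position: [0.4952, 0.2442, 0.1325]
ee_rot: [0.711, 0.703, -0.0, 0.0]
ft_force: [-0.1, -0.4, 0.1]
grip_width: 0.998
grasp_force: 0.0
```

Request:
carry_out(
  commands=[
    [[0, 0, 0, 0, 0, 0], [0, 0, 0, 0, 0, 0], [0, 0, 0, 0, 0, 0], [0, 0, 0, 0, 0, 0], [0, 0, 0, 0, 0, 0], [0, 0, 0, 0, 0, 0], [0, 0, 0, 0, 0, 0], [0, 0, 0, 0, 0, 0], [0, 0, 0, 0, 0, 0], [0, 0, 0, 0, 0, 0], [0, 0, 0, 0, 0, 0], [0, 0, 0, 0, 0, 0], [0, 0, 0, 0, 0, 0], [0, 0, 0, 0, 0, 0], [0, 0, 0, 0, 0, 0], [0, 0, 0, 0, 0, 0], [0, 0, 0, 0, 0, 0], [0, 0, 0, 0, 0, 0], [0, 0, 0, 0, 0, 0], [0, 0, 0, 0, 0, 0]],
  ],
)

```text
clock: 41.23
position: [0.4952, 0.2442, 0.1325]
ee_rot: [0.711, 0.703, -0.0, 0.0]
ft_force: [0.2, -0.3, 0.7]
grip_width: 0.997
grasp_force: 0.0
```

Request:
carry_out(
  commands=[
    [[0, 0, 0, 0, 0, 0], [0, 0, 0, 0, 0, 0], [0, 0, 0, 0, 0, 0], [0, 0, 0, 0, 0, 0], [0, 0, 0, 0, 0, 0], [0, 0, 0, 0, 0, 0], [0, 0, 0, 0, 0, 0], [0, 0, 0, 0, 0, 0], [0, 0, 0, 0, 0, 0], [0, 0, 0, 0, 0, 0], [0, 0, 0, 0, 0, 0], [0, 0, 0, 0, 0, 0], [0, 0, 0, 0, 0, 0], [0, 0, 0, 0, 0, 0], [0, 0, 0, 0, 0, 0], [0, 0, 0, 0, 0, 0], [0, 0, 0, 0, 0, 0], [0, 0, 0, 0, 0, 0], [0, 0, 0, 0, 0, 0], [0, 0, 0, 0, 0, 0]],
  ],
)

```text
clock: 42.9
position: [0.4952, 0.2442, 0.1325]
ee_rot: [0.711, 0.703, -0.0, 0.0]
ft_force: [-0.4, -0.4, 0.0]
grip_width: 0.997
grasp_force: 0.0
```

Request:
carry_out(
  commands=[
    [[0, 0, 0, 0, 0, 0], [0, 0, 0, 0, 0, 0], [0, 0, 0, 0, 0, 0], [0, 0, 0, 0, 0, 0], [0, 0, 0, 0, 0, 0], [0, 0, 0, 0, 0, 0], [0, 0, 0, 0, 0, 0], [0, 0, 0, 0, 0, 0], [0, 0, 0, 0, 0, 0], [0, 0, 0, 0, 0, 0], [0, 0, 0, 0, 0, 0], [0, 0, 0, 0, 0, 0], [0, 0, 0, 0, 0, 0], [0, 0, 0, 0, 0, 0], [0, 0, 0, 0, 0, 0], [0, 0, 0, 0, 0, 0], [0, 0, 0, 0, 0, 0], [0, 0, 0, 0, 0, 0], [0, 0, 0, 0, 0, 0], [0, 0, 0, 0, 0, 0]],
  ],
)

```text
clock: 44.57
position: [0.4952, 0.2442, 0.1325]
ee_rot: [0.711, 0.703, -0.0, 0.0]
ft_force: [0.7, -0.1, 0.7]
grip_width: 0.997
grasp_force: 0.0
```

Request:
carry_out(
  commands=[
    [[0.61, 0.3, 0, 0, 0, 0], [0.61, 0.3, 0, 0, 0, 0], [0.61, 0.3, 0, 0, 0, 0], [0.61, 0.3, 0, 0, 0, 0], [0, 0, 0, 0, 0, 0], [0, 0, 0, 0, 0, 0], [0, 0, 0, 0, 0, 0], [0, 0, 0, 0, 0, 0], [0, 0, 0, 0, 0, 0]],
  ],
)

```text
clock: 45.32
position: [0.5444, 0.3402, 0.1326]
ee_rot: [0.711, 0.703, -0.0, 0.0]
ft_force: [0.8, -0.3, 0.2]
grip_width: 1.005
grasp_force: 0.0
```

```bash
python3 -c "
from m import *
go([.5450,.3395,.052],89.4)"
```

```text
pos [0.5444 0.3402 0.1326] yaw 89.34 tiltz [ 4.e-04 -7.e-04 -1.e+00] t 45.32 grip 1.005 0.0 F [ 0.8 -0.3  0.2]
turn z units -0.01
shift(after turn) units [-0.017  0.016  2.016]
```

Request:
carry_out(
  commands=[
    [[0, 0, 0.4, 0, 0, 0], [0, 0, 0.4, 0, 0, 0], [0, 0, 0.4, 0, 0, 0], [0, 0, 0.4, 0, 0, 0], [0, 0, 0.4, 0, 0, 0], [0, 0, 0, 0, 0, 0], [0, 0, 0, 0, 0, 0]],
  ],
)

```text
clock: 45.9
position: [0.5439, 0.3406, 0.052]
ee_rot: [0.711, 0.703, -0.001, -0.0]
ft_force: [-0.1, 0.0, 1.2]
grip_width: 0.998
grasp_force: 0.0
```

Request:
carry_out(
  commands=[
    [[0, 0, 0, 0, 0, 0], [0, 0, 0, 0, 0, 0], [0, 0, 0, 0, 0, 0], [0, 0, 0, 0, 0, 0], [0, 0, 0, 0, 0, 0], [0, 0, 0, 0, 0, 0], [0, 0, 0, 0, 0, 0], [0, 0, 0, 0, 0, 0], [0, 0, 0, 0, 0, 0], [0, 0, 0, 0, 0, 0]],
  ],
  hand=1,
  force=30,
)

```text
clock: 46.73
position: [0.5445, 0.3414, 0.053]
ee_rot: [0.711, 0.703, 0.0, 0.0]
ft_force: [-0.6, -1.5, 6.5]
grip_width: 0.227
grasp_force: 34.3
```

Request:
carry_out(
  commands=[
    [[0, -0.15, 0, 0, 0, 0], [0, -0.15, 0, 0, 0, 0], [0, -0.15, 0, 0, 0, 0], [0, -0.15, 0, 0, 0, 0], [0, -0.15, 0, 0, 0, 0], [0, -0.15, 0, 0, 0, 0], [0, -0.15, 0, 0, 0, 0], [0, -0.15, 0, 0, 0, 0], [0, -0.15, 0, 0, 0, 0], [0, -0.15, 0, 0, 0, 0], [0, -0.15, 0, 0, 0, 0], [0, -0.15, 0, 0, 0, 0], [0, -0.15, 0, 0, 0, 0], [0, -0.1, 0, 0, 0, 0], [0, 0, 0, 0, 0, 0], [0, 0, 0, 0, 0, 0]],
  ],
)

```text
clock: 48.07
position: [0.4612, 0.3429, 0.0529]
ee_rot: [0.71, 0.704, 0.0, -0.0]
ft_force: [-0.9, 2.7, 7.3]
grip_width: 0.226
grasp_force: 34.6
```

Request:
carry_out(
  commands=[
    [[0, -0.05, 0, 0, 0, 0], [0, -0.05, 0, 0, 0, 0], [0, -0.05, 0, 0, 0, 0], [0, 0, 0, 0, 0, 0], [0, 0, 0, 0, 0, 0]],
  ],
)

```text
clock: 48.48
position: [0.4557, 0.343, 0.0529]
ee_rot: [0.711, 0.704, 0.001, -0.0]
ft_force: [-0.6, 3.4, 5.8]
grip_width: 0.231
grasp_force: 34.5
```

Request:
carry_out(
  commands=[
    [[0, -0.04, 0, 0, 0, 0], [0, -0.04, 0, 0, 0, 0], [0, 0, 0, 0, 0, 0], [0, 0, 0, 0, 0, 0]],
  ],
)

```text
clock: 48.82
position: [0.4554, 0.343, 0.053]
ee_rot: [0.711, 0.703, 0.003, 0.001]
ft_force: [13.8, 6.7, -3.9]
grip_width: 0.228
grasp_force: 33.2
```

Request:
carry_out(
  commands=[
    [[0, -0.04, 0, 0, 0, 0], [0, -0.04, 0, 0, 0, 0], [0, 0, 0, 0, 0, 0], [0, 0, 0, 0, 0, 0]],
  ],
)

```text
clock: 49.15
position: [0.455, 0.343, 0.0531]
ee_rot: [0.712, 0.702, 0.005, 0.001]
ft_force: [25.6, 10.4, -13.7]
grip_width: 0.228
grasp_force: 32.3
```

Request:
carry_out(
  commands=[
    [[0, -0.04, 0, 0, 0, 0], [0, -0.04, 0, 0, 0, 0], [0, 0, 0, 0, 0, 0], [0, 0, 0, 0, 0, 0]],
  ],
)

```text
clock: 49.48
position: [0.4546, 0.343, 0.0533]
ee_rot: [0.712, 0.702, 0.007, 0.002]
ft_force: [36.6, 15.2, -23.7]
grip_width: 0.226
grasp_force: 31.8
```

Request:
carry_out(
  commands=[
    [[0, 0.05, 0, 0, 0, 0], [0, 0.05, 0, 0, 0, 0], [0, 0.05, 0, 0, 0, 0], [0, 0, 0, 0, 0, 0]],
  ],
)

```text
clock: 49.82
position: [0.4552, 0.343, 0.0531]
ee_rot: [0.711, 0.703, 0.003, 0.0]
ft_force: [12.6, 6.8, -2.3]
grip_width: 0.228
grasp_force: 34.0
```

Request:
carry_out(
  commands=[
    [[0, 0, 0, 0, 0, 0], [0, 0, 0, 0, 0, 0], [0, 0, 0, 0, 0, 0], [0, 0, 0, 0, 0, 0], [0, 0, 0, 0, 0, 0], [0, 0, 0, 0, 0, 0], [0, 0, 0, 0, 0, 0], [0, 0, -0.5, 0, 0, 0], [0, 0, -0.5, 0, 0, 0], [0, 0, -0.5, 0, 0, 0], [0, 0, -0.5, 0, 0, 0], [0, 0, -0.5, 0, 0, 0], [0, 0, -0.5, 0, 0, 0], [0, 0, -0.5, 0, 0, 0], [0, 0, -0.5, 0, 0, 0], [0, 0, 0, 0, 0, 0]],
  ],
  hand=-1,
)

```text
clock: 51.15
position: [0.4535, 0.3436, 0.2163]
ee_rot: [0.711, 0.703, 0.002, 0.001]
ft_force: [0.7, 0.1, 0.7]
grip_width: 1.0
grasp_force: 0.0
```

```bash
python3 -c "
from m import *
go([.638,-.103,.21],96)"
```

```text
pos [0.4535 0.3436 0.2163] yaw 89.42 tiltz [ 0.0042  0.0027 -1.    ] t 51.15 grip 1.0 0.0 F [0.7 0.1 0.7]
turn z units -1.097
shift(after turn) units [-11.586   3.421   0.158]
```

Request:
carry_out(
  commands=[
    [[0, 0, 0, 0, 0, -0.55], [0, 0, 0, 0, 0, -0.55], [-0.68, 0.201, 0, 0, 0, 0], [-0.68, 0.201, 0, 0, 0, 0], [-0.68, 0.201, 0, 0, 0, 0], [-0.68, 0.201, 0, 0, 0, 0], [-0.68, 0.201, 0, 0, 0, 0], [-0.68, 0.201, 0, 0, 0, 0], [-0.68, 0.201, 0, 0, 0, 0], [-0.68, 0.201, 0, 0, 0, 0], [-0.68, 0.201, 0, 0, 0, 0], [-0.68, 0.201, 0, 0, 0, 0], [-0.68, 0.201, 0, 0, 0, 0], [-0.68, 0.201, 0, 0, 0, 0], [-0.68, 0.201, 0, 0, 0, 0], [-0.68, 0.201, 0, 0, 0, 0], [-0.68, 0.201, 0, 0, 0, 0], [-0.68, 0.201, 0, 0, 0, 0], [-0.68, 0.201, 0, 0, 0, 0], [0, 0, 0, 0, 0, 0]],
  ],
)

```text
clock: 52.82
position: [0.6376, -0.1107, 0.211]
ee_rot: [0.672, 0.741, -0.001, 0.0]
ft_force: [-0.8, -0.5, -0.2]
grip_width: 1.002
grasp_force: 0.0
```

```bash
python3 -c "
from m import *
S=snap('side','s10.png');T=snap('top','t10.png')
for n,im in(('top',T),('side',S)):
    for c,s in blobs(im,(0,170,60),(4,255,255),40): print(n,c,s)
    for c,s in blobs(im,(5,170,110),(14,255,255)): print(n,c,s,ray(n,*c,.08))
go([.638,-.1027,.0825],96)"
```

```text
top [337.9 198.5] [329, 189, 20, 17, 131]
top [306.9 207. ] [298, 197, 19, 17, 124]
top [241.4 351.3] [224, 303, 36, 99, 2761]
top [169.5 267.1] [164, 263, 12, 9, 94] [0.45457466 0.34240644 0.08      ]
top [237.1 377.3] [231, 373, 13, 10, 122] [0.21117064 0.2043741  0.08      ]
side [276.7 214. ] [266, 208, 20, 11, 97]
side [263.3 233.9] [254, 227, 21, 12, 121]
side [379.2 360.1] [313, 314, 135, 94, 5400]
side [413.4 347.7] [405, 340, 17, 16, 179] [0.21173431 0.20810667 0.08      ]
side [226.2 353.9] [218, 346, 18, 16, 171] [0.45461943 0.34694546 0.08      ]
pos [ 0.6367 -0.1044  0.2115] yaw 95.88 tiltz [-1.1e-03  5.0e-04 -1.0e+00] t 52.92 grip 0.999 0.0 F [0.3 0.3 0.3]
turn z units -0.019
shift(after turn) units [0.039 0.036 3.226]
```

```bash
python3 -c "
import cv2,numpy as np
T=cv2.imread('pics/t10.png');S=cv2.imread('pics/s10.png')
a=cv2.resize(T[140:260,260:360],None,fx=4,fy=4);b=cv2.resize(S[160:280,200:300],None,fx=4,fy=4);cv2.imwrite('pics/c10.png',np.hstack([a,b]))"
```

```text
(no output)
```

View pics/c10.png

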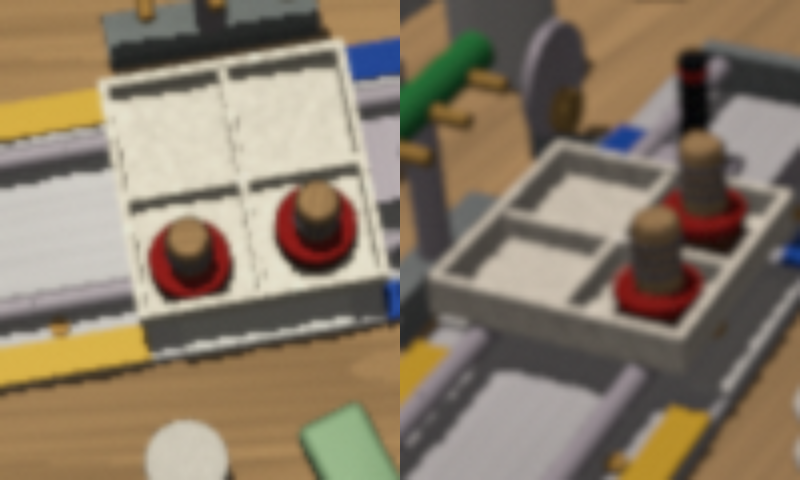

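Both brushes still stand upright, each in its own compartment. The left one was knocked about 8 mm but is still flat on the floor. On to draining.

Request:
carry_out(
  commands=[
    [[0.04, 0.035, 0.4, 0, 0, 0], [0, 0, 0.4, 0, 0, 0], [0, 0, 0.4, 0, 0, 0], [0, 0, 0.4, 0, 0, 0], [0, 0, 0.4, 0, 0, 0], [0, 0, 0.4, 0, 0, 0], [0, 0, 0.4, 0, 0, 0], [0, 0, 0.4, 0, 0, 0], [0, 0, 0, 0, 0, 0], [0, 0, 0, 0, 0, 0]],
  ],
)

```text
clock: 53.75
position: [0.6375, -0.1002, 0.0842]
ee_rot: [0.668, 0.744, -0.0, -0.001]
ft_force: [0.3, -1.5, 0.7]
grip_width: 1.003
grasp_force: 0.0
```

Request:
carry_out(
  commands=[
    [[0, 0, 0, 0, 0, 0], [0, 0, 0, 0, 0, 0], [0, 0, 0, 0, 0, 0], [0, 0, 0, 0, 0, 0], [0, 0, 0, 0, 0, 0], [0, 0, 0, 0, 0, 0], [0, 0, 0, 0, 0, 0], [0, 0, 0, 0, 0, 0], [0, 0, 0, 0, 0, 0], [0, 0, 0, 0, 0, 0]],
  ],
  hand=1,
  force=60,
)

```text
clock: 54.58
position: [0.6377, -0.1018, 0.085]
ee_rot: [0.669, 0.743, -0.0, -0.0]
ft_force: [-4.1, 0.1, 5.8]
grip_width: 0.188
grasp_force: 58.4
```

Request:
carry_out(
  commands=[
    [[0.05, 0, 0, 0, 0, 0], [0.1, 0, 0, 0, 0, 0], [0.15, 0, 0, 0, 0, 0], [0.16, 0, 0, 0, 0, 0], [0.16, 0, 0, 0, 0, 0], [0.16, 0, 0, 0, 0, 0], [0.16, 0, 0, 0, 0, 0], [0.16, 0, 0, 0, 0, 0], [0.16, 0, 0, 0, 0, 0], [0.16, 0, 0, 0, 0, 0], [0.16, 0, 0, 0, 0, 0], [0.16, 0, 0, 0, 0, 0], [0.16, 0, 0, 0, 0, 0], [0.16, 0, 0, 0, 0, 0], [0.16, 0, 0, 0, 0, 0], [0.16, 0, 0, 0, 0, 0], [0.16, 0, 0, 0, 0, 0], [0.16, 0, 0, 0, 0, 0], [0.15, 0, 0, 0, 0, 0], [0.1, 0, 0, 0, 0, 0]],
  ],
)

```text
clock: 56.25
position: [0.6252, 0.0164, 0.085]
ee_rot: [0.669, 0.743, -0.0, -0.0]
ft_force: [-5.3, -2.3, 6.3]
grip_width: 0.194
grasp_force: 58.5
```

Request:
carry_out(
  commands=[
    [[0, 0, 0, 0, 0, 0], [0, 0, 0, 0, 0, 0], [0, 0, 0, 0, 0, 0], [0, 0, 0, 0, 0, 0]],
  ],
)

```text
clock: 56.58
position: [0.6253, 0.0159, 0.085]
ee_rot: [0.669, 0.743, -0.0, -0.0]
ft_force: [-5.7, 0.8, 8.4]
grip_width: 0.192
grasp_force: 58.7
```

```bash
python3 -c "
from m import *
go([.6253,.0164,.082],96)"
```

```text
pos [0.6253 0.0159 0.085 ] yaw 96.02 tiltz [-1.e-03 -3.e-04 -1.e+00] t 56.58 grip 0.192 58.7 F [-5.7  0.8  8.4]
turn z units 0.003
shift(after turn) units [0.013 0.002 0.075]
```

Release, lift and withdraw, then check.

Request:
carry_out(
  commands=[
    [[0, 0, 0, 0, 0, 0], [0, 0, 0, 0, 0, 0], [0, 0, 0, 0, 0, 0], [0, 0, 0, 0, 0, 0], [0, 0, 0, 0, 0, 0], [0, 0, 0, 0, 0, 0], [0, 0, -0.3, 0, 0, 0], [0, 0, -0.5, 0, 0, 0], [0, 0, -0.5, 0, 0, 0], [0, 0, -0.5, 0, 0, 0], [0, 0, -0.5, 0, 0, 0], [0, 0, -0.5, 0, 0, 0], [0, 0, -0.5, 0, 0, 0], [-0.6, 0, 0, 0, 0, 0], [-0.6, 0, 0, 0, 0, 0], [-0.6, 0, 0, 0, 0, 0], [-0.6, 0, 0, 0, 0, 0], [-0.6, 0, 0, 0, 0, 0], [-0.6, 0, 0, 0, 0, 0], [0, 0, 0, 0, 0, 0]],
  ],
  hand=-1,
)

```text
clock: 58.25
position: [0.6408, -0.1342, 0.2169]
ee_rot: [0.672, 0.741, -0.001, 0.001]
ft_force: [0.4, -1.0, 0.4]
grip_width: 1.002
grasp_force: 0.0
```

Request:
carry_out(
  commands=[
    [[0, 0, 0, 0, 0, 0], [0, 0, 0, 0, 0, 0], [0, 0, 0, 0, 0, 0], [0, 0, 0, 0, 0, 0], [0, 0, 0, 0, 0, 0], [0, 0, 0, 0, 0, 0]],
  ],
)

```text
clock: 58.75
position: [0.6409, -0.1268, 0.2167]
ee_rot: [0.669, 0.743, 0.0, 0.0]
ft_force: [-0.6, 0.1, 0.2]
grip_width: 1.003
grasp_force: 0.0
```

```bash
python3 -c "
from m import *
T=snap('top','t11.png');S=snap('side','s11.png')
a=cv2.resize(T[120:320,140:400],None,fx=1.6,fy=2);b=cv2.resize(S[160:400,120:320],None,fx=1.8,fy=400/240);cv2.imwrite('pics/c11.png',np.hstack([a,b])[:,:,::-1])
go([.6253,.0164,.082],96)"
```

```text
pos [ 0.6408 -0.1272  0.2166] yaw 96.03 tiltz [ 1.e-04 -2.e-04 -1.e+00] t 58.85 grip 1.001 0.0 F [-0.2 -0.  -0.7]
turn z units 0.005
shift(after turn) units [ 3.611 -0.011  3.364]
```

View pics/c11.png

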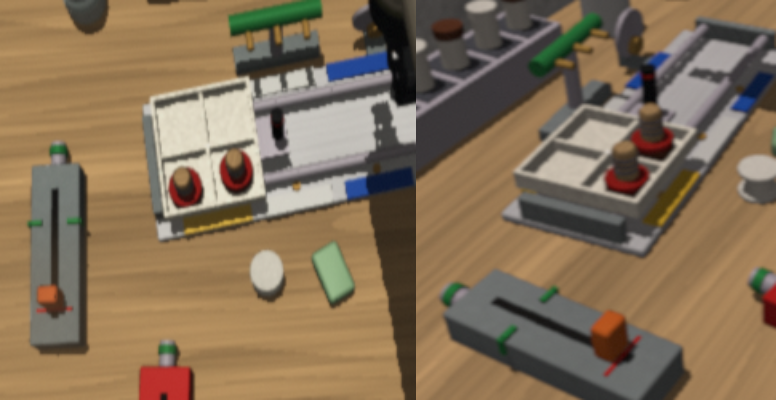

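The carrier is at the yellow station with both brushes upright. The flow grip is closed, and the soap and spool have not moved.

```bash
python3 -c "
from h import *
print(hand_in())"
```

```text
the job is handed in; nothing more can be done
None
```

I handed the job in: both brushes stand in the carrier at the yellow draining station, the flow grip stayed about 13 s at the green marker and is fully closed again, and the soap bar and thread spool were not moved.

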